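Level the lacquer curing deck and load the pen rests

TASK

Clear the levelling table, level it and load it for curing: first put the white lapping stone from the deck back on its cork mat, then swing the clamp lever fully open, turn the two footscrew knobs until the deck is level both ways, and swing the lever fully back to locked. Only then carry every hexagonal pen rest from the desk onto the deck, flat with the wet lacquered side up, wholly inside the rim and at least a finger's width (15 mm) apart; leave the other things on the desk where they are.

Things in the scene. Friction and masses are not known exactly. Their poses are not given: they have to be found in the camera images.
- deck_top (a point): Centre of the upper face of the levelling table's grey aluminium deck, z normal to the face; 70 mm above the desk when level. The deck is 220 mm (its x, away from the robot) by 200 mm (its y, to the robot's left), with a rim 5 mm wide and 5 mm high all round (210 x 190 mm inside). It tilts on a ball pivot under its centre, held by two footscrews; a load gives under 0.07 rad per N m.
- leveller: The levelling table, fixed to the desk; its origin is on the desk below the deck's centre, its yaw within 0.15 rad of the robot's axes. Its cast base is 14 mm thick, 220 x 200 mm, with lugs reaching to x=-170 (near screw), y=+165 (left screw) and y=-155 mm (clamp). Two fixed steel datum pillars beside the deck's near and left edges end flush with the top of its rim when it is level.
- deck_pitch (a joint): Tilt of the deck along its x, rad; 0 is level, positive means the near (robot-side) edge is high. Only screw_near changes it: 0.0171 rad per rad of knob turn, clockwise seen from above raises the near edge (increases it). At the start the near edge is low, -0.02 to -0.05.
- deck_roll (a joint): Tilt of the deck along its y, rad; 0 is level, positive means the left (+y) edge is high. Only screw_left changes it: 0.0177 rad per rad of knob turn, clockwise seen from above raises the left edge (increases it). At the start it is anywhere from -0.05 to +0.05.
- screw_near_grip (a point): Grip point on the axis of the near footscrew's black fluted round knob (52 mm diameter, 28 mm tall, underside 88 mm and top 116 mm above the desk; this point at 104 mm), off the middle of the deck's near edge. Vertical axis, does not rise or fall as it turns, stiff enough to stay where it is left (0.15 N m), turns about 5 rad either way from level.
- screw_left_grip (a point): The same for the other footscrew, with an identical knob, off the middle of the deck's left edge; its axis leans with the deck's pitch, up to 3 degrees.
- clamp (a joint): Quarter-turn lever of the deck clamp, rad: 0 locked (lever lies along the deck's right edge, pointing to the robot), 1.57 open (lever points away from the deck, to the right), with stops at both ends; opens anticlockwise seen from above. Stays where it is left; takes about 4 N at its knob.
- clamp_knob (a point): Centre of the upright black round knob at the end of the clamp lever, 22 mm diameter, 36 mm tall, from 106 to 142 mm above the desk, this point at 128 mm; it is 80 mm from the lever's axis. The flat lever arm below it is 14 mm wide with its top at 106 mm.
- clamp_axis (a point): Point on the clamp lever's vertical axis, at the height of clamp_knob. The lever's hub is 32 mm in diameter with its top at 110 mm.
- rest1: A hexagonal walnut pen rest, 54 mm across flats, 62 mm across corners, 24 mm tall, about 60 g, its top freshly coated with vermilion lacquer and marked with a dark pen groove. Stands on the desk at first. Origin: centre of its underside; z up; the flats face its x axis and every 60 degrees from it. There are 2 to 4 of these in all; an absent one reads None.
- rest2: A hexagonal walnut pen rest, 54 mm across flats, 62 mm across corners, 24 mm tall, about 60 g, its top freshly coated with vermilion lacquer and marked with a dark pen groove. Stands on the desk at first. Origin: centre of its underside; z up; the flats face its x axis and every 60 degrees from it. There are 2 to 4 of these in all; an absent one reads None.
- rest3: A hexagonal walnut pen rest, 54 mm across flats, 62 mm across corners, 24 mm tall, about 60 g, its top freshly coated with vermilion lacquer and marked with a dark pen groove. Stands on the desk at first. Origin: centre of its underside; z up; the flats face its x axis and every 60 degrees from it. There are 2 to 4 of these in all; an absent one reads None.
- rest4: A hexagonal walnut pen rest, 54 mm across flats, 62 mm across corners, 24 mm tall, about 60 g, its top freshly coated with vermilion lacquer and marked with a dark pen groove. Stands on the desk at first. Origin: centre of its underside; z up; the flats face its x axis and every 60 degrees from it. There are 2 to 4 of these in all; an absent one reads None.
- stone: Round white lapping stone, 64 mm diameter, 24 mm thick, about 200 g, at first lying on the (tilted) deck. Origin: centre of its underside, z up.
- corkmat: The stone's cork mat, a square 120 x 120 mm, 3 mm thick, fixed on the desk to the right of the levelling table at its far end. Origin: centre of its underside.
- block: Bystander: wooden sanding block with a rubber face, 70 x 38 mm, 32 mm tall, among the pen rests. Origin: centre of its underside.
- jig: Bystander: brass feed-setting jig, 76 x 36 mm, 44 mm tall, among the pen rests. Origin: centre of its underside.
- barrel: Bystander: vermilion pen barrel (118 mm long) lying fixed on a wooden cradle 130 x 44 mm, 36 mm tall in all, right of the levelling table at its far end. Origin: centre of its underside.
- inkjar: Bystander: ink jar, 56 mm diameter, 62 mm tall, beyond the levelling table. Origin: centre of its underside.
- loupe: Bystander: black loupe, 38 mm diameter, 42 mm tall, beyond the pen rests. Origin: centre of its underside.
- nibtin: Bystander: flat round dark steel nib tin, 68 mm diameter, 26 mm tall, beyond the pen rests. Origin: centre of its underside.

How it is judged:
On the way, in this order (a step that is already met when the one before it is completed fails the run):
1. the lapping stone is off the deck and stands flat on its cork mat (x of stone in the frame of corkmat between -0.04 and 0.04 m and y of stone in the frame of corkmat between -0.04 and 0.04 m and z of stone in the frame of corkmat between -0.007 and 0.007 m and angle between stone's own z axis and vertical below 0.06 rad and linear speed of stone below 0.02 m/s), for 0.3 s.
2. the deck clamp is opened, lever swung a full quarter turn (value of joint clamp above 1.35 rad), for 0.2 s.
3. with the clamp open, both footscrews are turned until the deck is level (value of joint deck_pitch between -0.014 and 0.014 rad and value of joint deck_roll between -0.014 and 0.014 rad and value of joint clamp above 1.2 rad), for 0.5 s.
4. the clamp is locked again with the deck still level (value of joint deck_pitch between -0.014 and 0.014 rad and value of joint deck_roll between -0.014 and 0.014 rad and value of joint clamp below 0.15 rad), for 0.3 s.
At the end, for the whole second after the job is handed in: Deck level to 0.014 rad both ways, clamp under 0.15 rad; every rest present still, tilt under 0.06 rad, underside within 4 mm of the deck face, centre within 80 (x) and 70 mm (y) of the deck's centre, centres over 65 mm apart; stone flat on the mat, centre within 40 mm (x, y) of the mat's (all of step 1 and all of step 4 and x of rest1 in the frame of deck_top between -0.08 and 0.08 m and y of rest1 in the frame of deck_top between -0.07 and 0.07 m and z of rest1 in the frame of deck_top between -0.004 and 0.004 m and angle between each of rest1, rest2, rest3, rest4's own z axis and vertical below 0.06 rad and linear speed of each of rest1, rest2, rest3, rest4 below 0.02 m/s and x of rest2 in the frame of deck_top between -0.08 and 0.08 m and y of rest2 in the frame of deck_top between -0.07 and 0.07 m and z of rest2 in the frame of deck_top between -0.004 and 0.004 m and x of rest3 in the frame of deck_top between -0.08 and 0.08 m and y of rest3 in the frame of deck_top between -0.07 and 0.07 m and z of rest3 in the frame of deck_top between -0.004 and 0.004 m and x of rest4 in the frame of deck_top between -0.08 and 0.08 m and y of rest4 in the frame of deck_top between -0.07 and 0.07 m and z of rest4 in the frame of deck_top between -0.004 and 0.004 m and horizontal distance between rest1 and rest2 above 0.065 m and horizontal distance between each of rest1, rest2 and rest3 above 0.065 m and horizontal distance between each of rest1, rest2, rest3 and rest4 above 0.065 m); the robot touches nothing.
It fails at once if a wet pen rest stands on the deck while the deck is unlocked or out of level ((value of joint clamp above 0.4 rad or value of joint any of deck_pitch, deck_roll above 0.025 rad or value of joint any of deck_pitch, deck_roll below -0.025 rad) and ((x of rest1 in the frame of deck_top between -0.11 and 0.11 m and y of rest1 in the frame of deck_top between -0.1 and 0.1 m and z of rest1 in the frame of deck_top between -0.003 and 0.003 m) or (x of rest2 in the frame of deck_top between -0.11 and 0.11 m and y of rest2 in the frame of deck_top between -0.1 and 0.1 m and z of rest2 in the frame of deck_top between -0.003 and 0.003 m) or (x of rest3 in the frame of deck_top between -0.11 and 0.11 m and y of rest3 in the frame of deck_top between -0.1 and 0.1 m and z of rest3 in the frame of deck_top between -0.003 and 0.003 m) or (x of rest4 in the frame of deck_top between -0.11 and 0.11 m and y of rest4 in the frame of deck_top between -0.1 and 0.1 m and z of rest4 in the frame of deck_top between -0.003 and 0.003 m))).
It fails at once if a bystander (block, jig, barrel cradle, ink jar, loupe, nib tin) is shoved more than 40 mm (distance of any of block, jig, barrel, inkjar, loupe, nibtin from where it was at the start of the episode above 0.04 m).
Of rest1, rest2, rest3, rest4 only 2 to 4 are there at a start; the rules pass over those that are not, and their reading is None.
At some moment in a run one of rest1, rest2, rest3, rest4 may be knocked a few centimetres aside while the robot is not near it.
Once in a run the grip may slacken for a moment while it holds something.
It also fails if it takes over 210 s, if anything falls off the work surface, if the arm or the gripper's body presses on something with over 40 N, if the wrist force passes 120 N, or if a joint passes its speed limit or range.

ROBOT

A 6-joint arm with a two-finger parallel gripper is mounted at the origin on the work surface. World frame = base frame: x ahead of the robot, y to its left, z up, the work surface at z = 0. Lengths are in m, angles in rad, forces in N, time in s.
With the tool pointing down it reaches from about 0.25 to 0.775 m from the base axis. Payload 8.9 kg.
Tool frame: the origin (TCP) lies midway between the tips of the shut fingers; the grasp point (between the pads) lies 19 mm behind it; z points along the fingers, x is the direction in which the jaws open and shut, and the axes are right-handed (so a half turn about z gives the same grasp; the last joint's range is limited). The gripper opens to 85 mm and grips with 20 to 120 N. Pads are 22 mm wide; open, the fingers measure 114 mm over their backs; the gripper's body (76 mm by 85 mm) begins 54 mm behind the grasp point. The pads swing forward as they close: fully open they stand 13 mm farther back than shut.
Start: joints at [1.08, 0.291, -0.153, 1.127, 0, 1.431], TCP at [0.181, 0.493, 0.231] pointing down, gripper open.
Joint ranges: [-2.52, 2.52], [-0.91, 1.74], [-1.3, 1.37], [-1.96, 2.02], [-1.52, 1.47], [-3.14, 3.14]. Speed limits (rad/s): [2.22, 2.22, 2.79, 3.14, 3.14, 3.14].

INTERFACE

Orientations are given as a unit quaternion [x, y, z, w].
In Python, from cell import r gives the robot as it stands.
- The arm moves only by the tool send_rows, never from a script. Its argument "plan" is a list of rows, each an object of numbers: "hand": the opening, from 0 (shut) to 1 (fully open); "dx", "dy", "dz": the shift along the world's x, y, z in mm; "rx", "ry", "rz": the turn, a rotation vector about the world's x, y, z in degrees. A call has 1 to 20 rows; each row shifts and turns the commanded pose from where the row before left it; what a row does not reach is not made up. A row lasts 1/12 s, in which the tool goes at most 41.7 mm and 7.16 degrees, less where a joint would pass 70% of its speed; a pose out of reach is approached as far as the arm can. A call is refused whole if a number of a shift passes 41.7 or a number of a turn 7.16, either way. A call with a gripper value outside its range is refused whole. The fingers move at their own pace and stop on an object; "force" is the grip in N (left out, the last holds). Time passes only in rows, so rows that do not move let the fingers close. It gives the time, the measured TCP pose, the force and the opening at its end, in the units of the state.
- r.state(): the state, without advancing time (a new reading comes with each control period).
- r.grab_frame(name): name is "side" or "top"; returns (picture, depth): 480x640x3 uint8, blue, green, red; 480x640 float32, m along the optical axis (not along the pixel's ray), 0 where there is no reading.
- r.get_calibration(name): a dict with "fx", "fy", "cx", "cy" (pixels), "dist" ([k1, k2, p1, p2, k3] as OpenCV has them; the pictures are not rectified), "R" (3x3) and "t" (3): a world point X has camera coordinates R X + t. Camera axes: x right, y down, z forward; pixel columns grow to the right and rows downward; lengths in m; the calibration is good to about 2 mm. A picture is of the moment at which its call begins. get_calibration takes no time and is no camera call.
- r.hand_in(): hands the job in, once; it reports no verdict.
The state is a dict: "time": time; "joint_pos": joint angles; "dq": joint speeds; "tau": joint torques, N m; "tool_pos": TCP position; "tool_rot": TCP orientation; "force": force on the tool from outside, world axes, zero at the start; "wrist_torque": the same for the moment, N m; "gripper_width": opening from 0.0 (shut) to 1.0 (fully open).
Only numpy, scipy, OpenCV 4.12 (cv2) and the standard library are available. Lean on these libraries where they do the work, as an engineer would, in place of code of your own. Each camera call takes 0.05 s, during which the arm holds its last target.

## Working session

There is one attempt and no reset: what is moved stays moved. The work goes in short steps, Python scripts to look and compute and a tool call to move; the robot and the scene stay as the last step left them, time stands still between calls to the robot, and variables do not carry over. Pictures are saved under pics/ and viewed, and the job is handed in when it is done.

Besides the shell and the picture viewer there is one more tool, called after "Emit:" as name(argument=value, ...) on one line, values as JSON. send_rows: Moves the arm, as the interface text tells. Its arguments: {"type":"object","properties":{"plan":{"type":"array","items":{"type":"object","properties":{"hand":{"type":"number"},"dx":{"type":"number"},"dy":{"type":"number"},"dz":{"type":"number"},"rx":{"type":"number"},"ry":{"type":"number"},"rz":{"type":"number"}}}},"force":{"type":"number"}},"required":["plan"]}

```bash
ls; mkdir -p pics
python3 - <<'E'
from cell import r
import cv2,numpy as np
for n in("side","top"):
    p,d=r.grab_frame(n); cv2.imwrite(f"pics/{n}0.png",p); np.save(f"pics/{n}0.npy",d)
    c=r.get_calibration(n); print(n,{k:np.round(v,4).tolist() for k,v in c.items()})
print(r.state())
E
```

```text
pics
side {'fx': 527.0144, 'fy': 527.0144, 'cx': 317.9565, 'cy': 232.4682, 'dist': [0.0083, 0.0, 0.0, 0.0, 0.0], 'R': [[-0.9904, -0.1381, 0.0077], [-0.0774, 0.5072, -0.8583], [0.1146, -0.8507, -0.5131]], 't': [0.5928, 0.1624, 1.3075]}
top {'fx': 596.3153, 'fy': 596.3153, 'cx': 326.5804, 'cy': 243.1572, 'dist': [-0.0132, 0.0, 0.0, 0.0, 0.0], 'R': [[-0.0201, -0.9996, -0.0178], [-0.9966, 0.0214, -0.0798], [0.0802, 0.0161, -0.9967]], 't': [0.0151, 0.6183, 1.3286]}
{'time': 0.1, 'joint_pos': array([ 1.07966606e+00,  2.91231979e-01, -1.54061137e-01,  1.12669793e+00,
       -3.55790284e-05,  1.43149235e+00]), 'dq': array([ 0.00201732, -0.00121276,  0.00056266,  0.00185403,  0.00318183,
        0.00067823]), 'tau': array([ 1.47579329e-03, -5.37978566e+01,  3.31919253e+01,  9.27523157e-03,
       -2.49568520e-04, -1.30226479e-05]), 'tool_pos': array([0.1807402 , 0.4924809 , 0.23078172]), 'tool_rot': array([ 8.19942773e-01,  5.72445187e-01, -5.24477469e-04,  2.86491026e-04]), 'force': array([ 0.31396437, -1.07564439, -0.98193468]), 'wrist_torque': array([ 0.00708923, -0.0082611 , -0.0055129 ]), 'gripper_width': 1.0012243014918287}
```

View pics/top0.png

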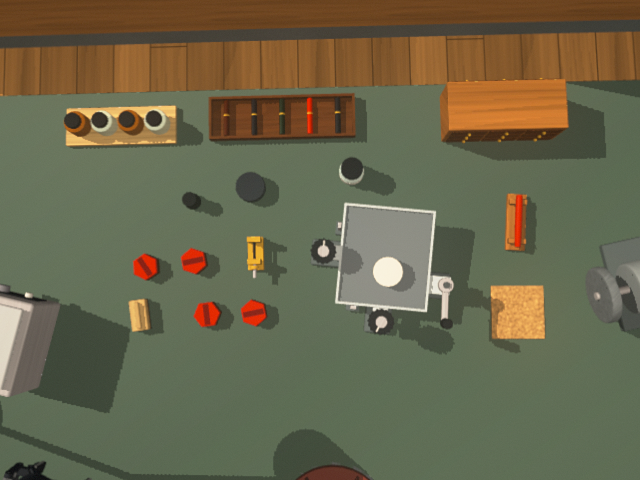

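View pics/side0.png

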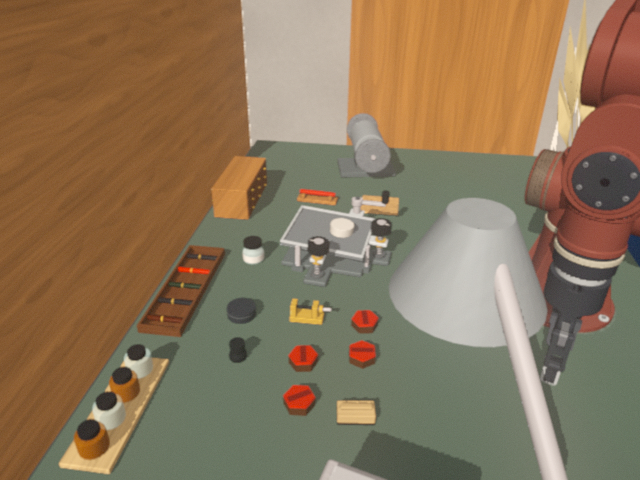

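Top view: four rests at px (146,267), (194,261), (207,314), (254,313); the stone at (388,272) on the deck; knobs at (323,251) and (381,321); the lever knob at (446,322); the cork mat at (517,312). The side view shows a large grey cone, which may be a lamp.

```bash
cat > h.py <<'E'
import cv2,numpy as np
from cell import r
C={n:r.get_calibration(n) for n in("side","top")}
def grab(n,tag=None):
    p,d=r.grab_frame(n)
    if tag: cv2.imwrite(f"pics/{n}{tag}.png",p)
    return p,d
def rays(n,uv):
    c=C[n];K=np.array([[c['fx'],0,c['cx']],[0,c['fy'],c['cy']],[0,0,1]])
    q=cv2.undistortPoints(np.array(uv,float).reshape(-1,1,2),K,np.array(c['dist'],float)).reshape(-1,2)
    q=np.c_[q,np.ones(len(q))];R=np.array(c['R']);t=np.array(c['t'])
    return -R.T@t, q@R, q
def onz(n,uv,z):
    o,D,_=rays(n,uv);s=(z-o[2])/D[:,2];return o+s[:,None]*D
def pts(n,uv,depth):
    o,D,_=rays(n,uv);return o+np.array(depth)[:,None]*D
def cloud(n,d):
    v,u=np.mgrid[0:480,0:640];return pts(n,np.c_[u.ravel(),v.ravel()],d.ravel()).reshape(480,640,3)
def proj(n,X):
    c=C[n];K=np.array([[c['fx'],0,c['cx']],[0,c['fy'],c['cy']],[0,0,1]])
    return cv2.projectPoints(np.array(X,float).reshape(-1,1,3),cv2.Rodrigues(np.array(c['R']))[0],np.array(c['t'],float),K,np.array(c['dist'],float))[0].reshape(-1,2)
E
python3 - <<'E'
from h import *
d=np.load("pics/top0.npy");P=cloud("top",d)
for nm,(u,v) in dict(desk=(300,380),r1=(146,267),r2=(194,261),r3=(207,314),r4=(254,313),stone=(388,272),kleft=(323,251),knear=(381,321),lev=(446,322),hub=(446,285),mat=(517,312),block=(140,315),jig=(255,253),jigpin=(255,270),loupe=(192,201),tin=(251,187),lamp=(25,345),obj=(620,290),obj2=(605,295),jar=(352,170),barrel=(516,222),bowl=(335,470)).items():
    print(nm,np.round(np.nanmedian(P[v-1:v+2,u-1:u+2].reshape(-1,3),0),3))
d=np.load("pics/side0.npy");P=cloud("side",d)
for nm,(u,v) in dict(cone=(470,270),conetop=(480,215),conebot=(400,300),coner=(540,300),pole=(520,400),grp=(550,370)).items(): print(nm,np.round(P[v,u],3))
E
```

```text
desk [ 0.31   0.069 -0.002]
r1 [0.573 0.414 0.026]
r2 [0.585 0.306 0.022]
r3 [0.464 0.275 0.023]
r4 [0.464 0.169 0.024]
stone [ 0.548 -0.129  0.092]
kleft [0.594 0.009 0.119]
knear [ 0.446 -0.11   0.119]
lev [ 0.442 -0.241  0.141]
hub [ 0.518 -0.248  0.113]
mat [ 0.454 -0.428  0.003]
block [0.465 0.427 0.026]
jig [0.599 0.165 0.034]
jigpin [0.561 0.165 0.035]
loupe [0.72  0.305 0.039]
tin [0.752 0.173 0.026]
lamp [0.409 0.642 0.117]
obj [ 0.5   -0.61   0.118]
obj2 [ 0.49  -0.567  0.144]
jar [ 0.779 -0.058  0.061]
barrel [ 0.656 -0.427  0.029]
bowl [ 0.111 -0.006  0.012]
cone [0.37  0.727 0.548]
conetop [0.362 0.686 0.58 ]
conebot [0.425 0.712 0.498]
coner [0.3   0.706 0.508]
pole [0.153 0.349 0.002]
grp [0.203 0.547 0.274]
```

Run:
```python
import cv2
p=cv2.imread("pics/top0.png");cv2.imwrite("pics/z1.png",cv2.resize(p[190:340,300:475],None,fx=4.5,fy=4,interpolation=cv2.INTER_CUBIC))
```

```text
(no output)
```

View pics/z1.png

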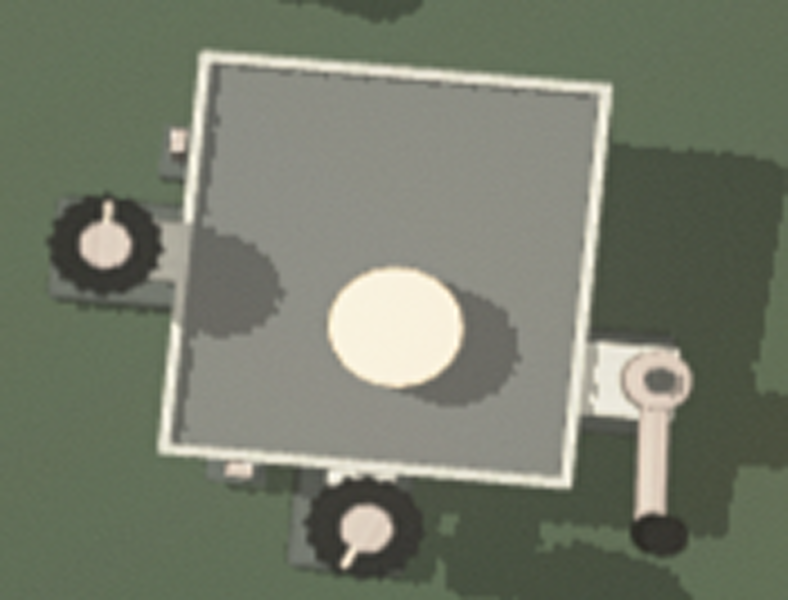

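Deck, knobs and lever are clear. Next I fit the deck plane against the desk plane and find the precise centres.

```bash
cat >> h.py <<'E'
def fitpl(X):
    for _ in range(4):
        A=np.c_[X[:,:2],np.ones(len(X))];c=np.linalg.lstsq(A,X[:,2],rcond=None)[0];e=X[:,2]-A@c
        X=X[np.abs(e)<max(2.5*np.std(e),1e-4)]
    return c,np.std(e),len(X)
def tilt(yaw,mid,n="top",d=None,rests=()):
    """deck & local desk plane from depth; returns pitch, roll (relative to desk)"""
    if d is None: _,d=r.grab_frame(n)
    P=cloud(n,d);X=P.reshape(-1,3);X=X[(d.ravel()>0)]
    ex=np.array([np.cos(yaw),np.sin(yaw)]);ey=np.array([-ex[1],ex[0]])
    l=np.c_[(X[:,:2]-mid)@ex,(X[:,:2]-mid)@ey]
    m=(abs(l[:,0])<.095)&(abs(l[:,1])<.085)&(X[:,2]>.055)&(X[:,2]<.084)
    for q in rests: m&=np.hypot(X[:,0]-q[0],X[:,1]-q[1])>.045
    c,s,k=fitpl(X[m])
    md=(abs(l[:,0])<.3)&(abs(l[:,1])<.35)&(abs(X[:,2])<.006)
    cd,sd,kd=fitpl(X[md])
    g=c[:2]-cd[:2];g0=c[:2]
    return dict(pitch=-g@ex,roll=g@ey,praw=-g0@ex,rraw=g0@ey,s=s,k=k,sd=sd,zc=c[:2]@mid+c[2]-(cd[:2]@mid+cd[2]))
E
python3 - <<'E'
from h import *
p=cv2.imread("pics/top0.png");d=np.load("pics/top0.npy")
hsv=cv2.cvtColor(p,cv2.COLOR_BGR2HSV)
def blobs(m,amin):
    n,l,s,c=cv2.connectedComponentsWithStats(m.astype(np.uint8));return [(c[i],s[i],(l==i)) for i in range(1,n) if s[i,4]>=amin]
H,S,V=cv2.split(hsv)
print("hsv stone",hsv[272,388],"rest",hsv[267,140],"knob",hsv[258,315],"deck",hsv[230,390],"rim",hsv[206,390])
# deck grey + rim: low saturation region
roi=np.zeros((480,640),bool);roi[195:330,300:475]=1
# rim
rim=(S<60)&(V>150)&roi
for c,s,m in blobs(rim,15): print("rim",c.round(1),s)
deck=((S<35)&(V>90)&(V<175)&roi)
for c,s,m in blobs(deck,200):
    print("deck",c.round(1),s)
st=(S<60)&(V>200)&roi
dark=(V<75)&(S<80)&roi
for c,s,m in blobs(dark,60): print("dark",c.round(1),s)
red=((H<8)|(H>172))&(S>150)&(V>120)
for c,s,m in blobs(red,100):
    w=onz("top",[c],.024)[0];print("red",c.round(1),s,w.round(4))
E
```

```text
hsv stone [ 23  29 249] rest [  5 255 227] knob [34 32 55] deck [ 30  16 143] rim [ 36  33 155]
rim [399.3 268.3] [ 334  202  120  118 1815]
rim [323.  249.9] [318 240  11  17 113]
rim [387.3 271.2] [372 256  31  31 750]
rim [380.7 322. ] [376 316  11  14 113]
deck [383.5 255.3] [ 324  206  109  103 7809]
dark [322.8 251.3] [311 239  25  25 312]
dark [380.7 319.4] [368 310  27  20 297]
dark [446.2 323.2] [440 319  13  10 111]
red [309.5 123.8] [307 114   6  20 116] [0.896  0.0362 0.024 ]
red [518.1 220.3] [515 195   8  52 338] [ 0.6613 -0.4332  0.024 ]
red [192.9 260.6] [181 248  25  26 479] [0.5853 0.3074 0.024 ]
red [144.6 266.4] [133 254  24  26 477] [0.5745 0.4181 0.024 ]
red [253.  312.5] [241 300  25  26 492] [0.4652 0.1714 0.024 ]
red [206.4 314. ] [194 302  26  25 490] [0.4639 0.2771 0.024 ]
```

```bash
cat >> h.py <<'E'
def blobs(m,amin):
    n,l,s,c=cv2.connectedComponentsWithStats(m.astype(np.uint8));return [(c[i],s[i],(l==i)) for i in range(1,n) if s[i,4]>=amin]
def find_rests(p,z=.024):
    H,S,V=cv2.split(cv2.cvtColor(p,cv2.COLOR_BGR2HSV))
    red=((H<8)|(H>172))&(S>150)&(V>90); out=[]
    red[:170]=0
    for c,s,m in blobs(red,150):
        if s[2]>40 or s[3]>40: continue
        cn=max(cv2.findContours(m.astype(np.uint8),cv2.RETR_EXTERNAL,cv2.CHAIN_APPROX_NONE)[0],key=len)
        h=cv2.convexHull(cn).reshape(-1,2).astype(float)
        W=onz("top",h,z)[:,:2].astype(np.float32)
        M=cv2.moments(W); 
        ctr=np.array([M['m10'],M['m01']])/M['m00']
        if M['m00']<.0015: continue
        # flats orientation: support width minimal
        a=np.radians(np.arange(0,60,1.)); w=[]
        for t in a:
            ww=[np.ptp(W@np.array([np.cos(t+k),np.sin(t+k)])) for k in (0,np.pi/3,2*np.pi/3)];w.append(sum(ww)/3)
        i=int(np.argmin(w)); out.append((c,ctr,np.degrees(a[i]),w[i]))
    return out
E
python3 - <<'E'
from h import *
p=cv2.imread("pics/top0.png");d=np.load("pics/top0.npy")
H,S,V=cv2.split(cv2.cvtColor(p,cv2.COLOR_BGR2HSV))
for c,w,a,wd in find_rests(p): print("rest",c.round(),w.round(4),"flat dir deg",a,"width",wd.round(4))
roi=np.zeros((480,640),bool);roi[195:330,300:475]=1
deck=((S<60)&(V>90)&roi); deck=cv2.morphologyEx(deck.astype(np.uint8),cv2.MORPH_OPEN,np.ones((25,25)))
cn=max(cv2.findContours(deck,cv2.RETR_EXTERNAL,cv2.CHAIN_APPROX_NONE)[0],key=len).reshape(-1,2)
W=onz("top",cn,.075)[:,:2].astype(np.float32)
rc=cv2.minAreaRect(W);print("deck rect",rc)
mid=np.array(rc[0]);
for yaw in [np.radians(rc[2])]: 
    yaw=(yaw+np.pi/4)%(np.pi/2)-np.pi/4; print("yaw",yaw)
    t=tilt(yaw,mid,d=d);print({k:round(float(v),4) for k,v in t.items()})
for u,v,z in((322.8,251.3,.116),(380.7,321,.116),(323,251.5,.118),(446.2,323.2,.142),(446.3,285,.110),(387.3,271.2,.092)):
    print(u,v,z,onz("top",[(u,v)],z).round(4))
st=(S<60)&(V>215)&roi
for c,s,m in blobs(st,300):
    cn=max(cv2.findContours(m.astype(np.uint8),cv2.RETR_EXTERNAL,cv2.CHAIN_APPROX_NONE)[0],key=len); print(cv2.fitEllipse(cn))
cork=(H>8)&(H<25)&(S>80)&(V>120)
for c,s,m in blobs(cork,1500): 
    cn=max(cv2.findContours(m.astype(np.uint8),cv2.RETR_EXTERNAL,cv2.CHAIN_APPROX_NONE)[0],key=len);print("cork",c,s,cv2.minAreaRect(onz("top",cn.reshape(-1,2),.003)[:,:2].astype(np.float32)))
E
```

```text
rest [193. 261.] [0.5851 0.3069] flat dir deg 40.0 width 0.054
rest [145. 266.] [0.5745 0.4173] flat dir deg 34.0 width 0.0545
rest [253. 313.] [0.4652 0.1707] flat dir deg 41.0 width 0.0543
rest [207. 314.] [0.4639 0.2767] flat dir deg 7.0 width 0.054
deck rect ((0.5721060037612915, -0.13028517365455627), (0.3815886080265045, 0.29246145486831665), 88.91478729248047)
yaw -0.018940534830697686
{'pitch': -0.0567, 'roll': -0.01, 'praw': -0.0556, 'rraw': -0.0099, 's': 0.0025, 'k': 5958.0, 'sd': 0.0026, 'zc': 0.0694}
322.8 251.3 0.116 [[0.5941 0.0091 0.116 ]]
380.7 321 0.116 [[ 0.4454 -0.1092  0.116 ]]
323 251.5 0.118 [[0.5935 0.0086 0.118 ]]
446.2 323.2 0.142 [[ 0.4397 -0.241   0.142 ]]
446.3 285 0.11 [[ 0.5178 -0.2498  0.11  ]]
387.3 271.2 0.092 [[ 0.55   -0.1279  0.092 ]]
((384.19708251953125, 256.93194580078125), (109.34296417236328, 114.80915069580078), 7.963103771209717)
((387.40032958984375, 271.32427978515625), (28.364145278930664, 28.839603424072266), 123.9627685546875)
((441.5950927734375, 293.5574035644531), (19.906661987304688, 37.28056716918945), 0.30475765466690063)
cork [50
[... 1134 characters left out ...]
0813407898), 0.3691277503967285)
cork [58.87973856 70.75228758] [  41   47   35   47 1530] ((1.0489641427993774, 0.6362074613571167), (0.11546910554170609, 0.08223928511142731), 0.9634031653404236)
cork [168.07302632  68.86907895] [ 151   47   35   45 1520] ((1.0444374084472656, 0.3713303804397583), (0.10644111037254333, 0.08165425807237625), 0.2789957523345947)
cork [121.99028372 127.06101827] [  63  105  114   41 2573] ((0.9101009964942932, 0.48689329624176025), (0.09273309260606766, 0.26980000734329224), 0.06812284886837006)
cork [517.42264808 311.42682927] [ 490  285   55   54 2870] ((0.45514464378356934, -0.428056925535202), (0.12180919200181961, 0.12001438438892365), 88.85192108154297)
```

Run:
```python
from h import *
d=np.load("pics/top0.npy")
uv=[(345.1,203),(435.8,211.5),(426.7,312.2),(335.1,303.2)]
W=np.vstack([onz("top",[q],z) for q,z in zip(uv,(.0800,.081,.069,.068))])[:,:2];print(W.round(4))
mid=W.mean(0);a=W[0]-W[3];b=W[1]-W[2];print(mid,np.linalg.norm(a),np.linalg.norm(b),np.linalg.norm(W[0]-W[1]),np.linalg.norm(W[3]-W[2]))
ys=[np.arctan2(a[1],a[0]),np.arctan2(b[1],b[0])]
e=W[0]-W[1];f=W[3]-W[2];ys+=[np.arctan2(-e[0],e[1]),np.arctan2(-f[0],f[1])];print("yaw",np.round(ys,4))
yaw=np.mean(ys)
t=tilt(yaw,mid,d=d);print({k:round(float(v),4) for k,v in t.items()})
ds=np.load("pics/side0.npy");t=tilt(yaw,mid,"side",d=ds);print({k:round(float(v),4) for k,v in t.items()})
ex=np.array([np.cos(yaw),np.sin(yaw)]);ey=np.array([-ex[1],ex[0]])
for q in((.5941,.0091),(.4454,-.1092),(.4397,-.241),(.5178,-.2498),(.55,-.1279)): q=np.array(q)-mid;print((q@ex).round(4),(q@ey).round(4))
```

```text
[[ 0.7013 -0.0409]
 [ 0.6781 -0.238 ]
 [ 0.46   -0.2127]
 [ 0.4834 -0.0144]]
[ 0.5806999  -0.12650165] 0.21952881616883757 0.2194896067353087 0.19840132845923225 0.19968498768964654
yaw [-0.1212 -0.1154 -0.1176 -0.1174]
{'pitch': -0.0585, 'roll': -0.0049, 'praw': -0.0576, 'rraw': -0.0046, 's': 0.0025, 'k': 5971.0, 'sd': 0.0026, 'zc': 0.0698}
{'pitch': -0.0584, 'roll': -0.0049, 'praw': -0.0577, 'rraw': -0.005, 's': 0.0016, 'k': 1690.0, 'sd': 0.0017, 'zc': 0.0696}
-0.0026 0.1362
-0.1364 0.0013
-0.1266 -0.1303
-0.048 -0.1298
-0.0303 -0.005
```

Level frame found: deck centre (0.581, -0.1265), yaw -0.118, pitch about -0.058, roll about -0.005 (both cameras agree). I'm moving above the stone.

Emit:
send_rows(plan=[{"dx":20.5,"dy":-34.5,"hand":1},{"dx":20.5,"dy":-34.5},{"dx":20.5,"dy":-34.5},{"dx":20.5,"dy":-34.5},{"dx":20.5,"dy":-34.5},{"dx":20.5,"dy":-34.5},{"dx":20.5,"dy":-34.5},{"dx":20.5,"dy":-34.5},{"dx":20.5,"dy":-34.5},{"dx":20.5,"dy":-34.5},{"dx":20.5,"dy":-34.5},{"dx":20.5,"dy":-34.5},{"dx":20.5,"dy":-34.5},{"dx":20.5,"dy":-34.5},{"dx":20.5,"dy":-34.5},{"dx":20.5,"dy":-34.5},{"dx":20.5,"dy":-34.5},{"dx":20.5,"dy":-34},{},{}], force=40)

```text
validation failed for argument at $.pl...
```

Emit:
send_rows(plan=[{"dx":20.5,"dy":-34.5,"dz":0,"rx":0,"ry":0,"rz":0,"hand":1},{"dx":20.5,"dy":-34.5,"dz":0,"rx":0,"ry":0,"rz":0,"hand":1}], force=40)

```text
time: 0.27
tool_pos: [0.2214, 0.4237, 0.2306]
tool_rot: [0.819, 0.574, -0.0, 0.0]
force: [1.0, -0.8, 0.5]
gripper_width: 0.998
```

Emit:
send_rows(plan=[{"dx":20.5,"dy":-34.5,"hand":1},{"dx":20.5,"dy":-34.5,"hand":1}])

```text
validation failed for argument at $.pl...
```

Emit:
send_rows(plan=[{"dx":20.5,"dy":-34.5},{"dx":20.5,"dy":-34.5}])

```text
validation failed for argument at $.pl...
```

Emit:
send_rows(plan=[{"dx":20.5,"dy":-34.5,"dz":0,"rx":0,"ry":0,"rz":0,"hand":1},{"dx":20.5,"dy":-34.5,"dz":0,"rx":0,"ry":0,"rz":0,"hand":1},{"dx":20.5,"dy":-34.5,"dz":0,"rx":0,"ry":0,"rz":0,"hand":1},{"dx":20.5,"dy":-34.5,"dz":0,"rx":0,"ry":0,"rz":0,"hand":1},{"dx":20.5,"dy":-34.5,"dz":0,"rx":0,"ry":0,"rz":0,"hand":1},{"dx":20.5,"dy":-34.5,"dz":0,"rx":0,"ry":0,"rz":0,"hand":1},{"dx":20.5,"dy":-34.5,"dz":0,"rx":0,"ry":0,"rz":0,"hand":1},{"dx":20.5,"dy":-34.5,"dz":0,"rx":0,"ry":0,"rz":0,"hand":1},{"dx":20.5,"dy":-34.5,"dz":0,"rx":0,"ry":0,"rz":0,"hand":1},{"dx":20.5,"dy":-34.5,"dz":0,"rx":0,"ry":0,"rz":0,"hand":1},{"dx":20.5,"dy":-34.5,"dz":0,"rx":0,"ry":0,"rz":0,"hand":1},{"dx":20.5,"dy":-34.5,"dz":0,"rx":0,"ry":0,"rz":0,"hand":1},{"dx":20.5,"dy":-34.5,"dz":0,"rx":0,"ry":0,"rz":0,"hand":1},{"dx":20.5,"dy":-34.5,"dz":0,"rx":0,"ry":0,"rz":0,"hand":1},{"dx":20.5,"dy":-34.5,"dz":0,"rx":0,"ry":0,"rz":0,"hand":1},{"dx":20.5,"dy":-34.5,"dz":0,"rx":0,"ry":0,"rz":0,"hand":1},{"dx":0,"dy":0,"dz":-20,"rx":0,"ry":0,"rz":0,"hand":1},{"dx":0,"dy":0,"dz":-20,"rx":0,"ry":0,"rz":0,"hand":1},{"dx":0,"dy":0,"dz":0,"rx":0,"ry":0,"rz":0,"hand":1}])

```text
time: 1.85
tool_pos: [0.5478, -0.1281, 0.1873]
tool_rot: [0.82, 0.572, -0.002, -0.003]
force: [-1.2, 0.6, 0.0]
gripper_width: 1.0
```

Emit:
send_rows(plan=[{"dx":2,"dy":0,"dz":-30,"rx":0,"ry":0,"rz":0,"hand":1},{"dx":0,"dy":0,"dz":-30,"rx":0,"ry":0,"rz":0,"hand":1},{"dx":0,"dy":0,"dz":-30,"rx":0,"ry":0,"rz":0,"hand":1},{"dx":0,"dy":0,"dz":-20,"rx":0,"ry":0,"rz":0,"hand":1},{"dx":0,"dy":0,"dz":-10,"rx":0,"ry":0,"rz":0,"hand":1},{"dx":0,"dy":0,"dz":0,"rx":0,"ry":0,"rz":0,"hand":1},{"dx":0,"dy":0,"dz":0,"rx":0,"ry":0,"rz":0,"hand":0.2},{"dx":0,"dy":0,"dz":0,"rx":0,"ry":0,"rz":0,"hand":0.2},{"dx":0,"dy":0,"dz":0,"rx":0,"ry":0,"rz":0,"hand":0.2},{"dx":0,"dy":0,"dz":0,"rx":0,"ry":0,"rz":0,"hand":0.2},{"dx":0,"dy":0,"dz":0,"rx":0,"ry":0,"rz":0,"hand":0.2},{"dx":0,"dy":0,"dz":0,"rx":0,"ry":0,"rz":0,"hand":0.2}], force=40)

```text
time: 2.85
tool_pos: [0.5531, -0.1286, 0.0733]
tool_rot: [0.82, 0.572, 0.001, 0.001]
force: [-1.3, 0.2, 5.1]
gripper_width: 0.734
```

Emit:
send_rows(plan=[{"dx":0,"dy":0,"dz":10,"rx":0,"ry":0,"rz":0,"hand":0.2},{"dx":0,"dy":0,"dz":20,"rx":0,"ry":0,"rz":0,"hand":0.2},{"dx":0,"dy":0,"dz":30,"rx":0,"ry":0,"rz":0,"hand":0.2},{"dx":0,"dy":0,"dz":30,"rx":0,"ry":0,"rz":0,"hand":0.2},{"dx":0,"dy":0,"dz":0,"rx":0,"ry":0,"rz":0,"hand":0.2},{"dx":0,"dy":0,"dz":0,"rx":0,"ry":0,"rz":0,"hand":0.2}], force=40)

```text
time: 3.35
tool_pos: [0.5534, -0.1286, 0.1641]
tool_rot: [0.82, 0.572, 0.001, 0.002]
force: [-0.2, 0.3, -2.8]
gripper_width: 0.73
```

Run:
```python
from h import *
p,d=grab("side","a"); cv2.imwrite("pics/sa.png",cv2.resize(p[120:320,230:450],None,fx=3,fy=3))
```

```text
(no output)
```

View pics/sa.png

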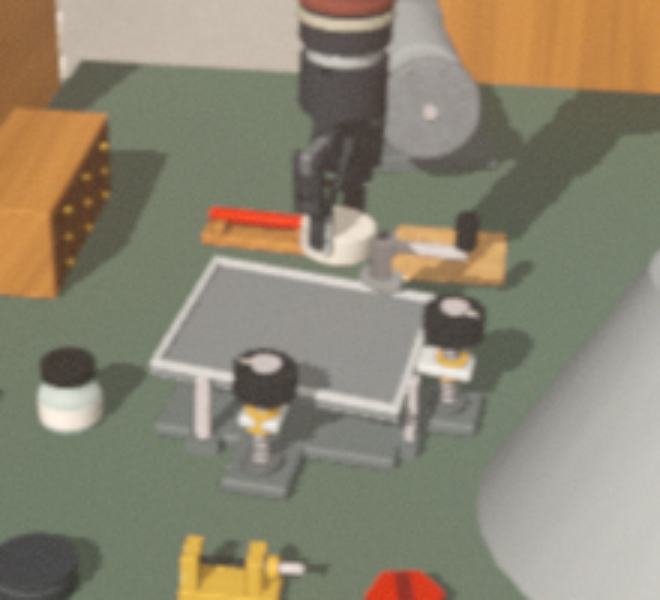

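Emit:
send_rows(plan=[{"dx":-10,"dy":-30,"dz":5,"rx":0,"ry":0,"rz":0,"hand":0.2},{"dx":-10,"dy":-30,"dz":5,"rx":0,"ry":0,"rz":0,"hand":0.2},{"dx":-10,"dy":-30,"dz":0,"rx":0,"ry":0,"rz":0,"hand":0.2},{"dx":-10,"dy":-30,"dz":0,"rx":0,"ry":0,"rz":0,"hand":0.2},{"dx":-10,"dy":-30,"dz":0,"rx":0,"ry":0,"rz":0,"hand":0.2},{"dx":-10,"dy":-30,"dz":0,"rx":0,"ry":0,"rz":0,"hand":0.2},{"dx":-10,"dy":-30,"dz":0,"rx":0,"ry":0,"rz":0,"hand":0.2},{"dx":-10,"dy":-30,"dz":0,"rx":0,"ry":0,"rz":0,"hand":0.2},{"dx":-10,"dy":-30,"dz":0,"rx":0,"ry":0,"rz":0,"hand":0.2},{"dx":-8,"dy":-30,"dz":0,"rx":0,"ry":0,"rz":0,"hand":0.2},{"dx":0,"dy":0,"dz":0,"rx":0,"ry":0,"rz":0,"hand":0.2},{"dx":0,"dy":0,"dz":-30,"rx":0,"ry":0,"rz":0,"hand":0.2},{"dx":0,"dy":0,"dz":-30,"rx":0,"ry":0,"rz":0,"hand":0.2},{"dx":0,"dy":0,"dz":-30,"rx":0,"ry":0,"rz":0,"hand":0.2},{"dx":0,"dy":0,"dz":-30,"rx":0,"ry":0,"rz":0,"hand":0.2},{"dx":0,"dy":0,"dz":-15,"rx":0,"ry":0,"rz":0,"hand":0.2},{"dx":0,"dy":0,"dz":0,"rx":0,"ry":0,"rz":0,"hand":0.2},{"dx":0,"dy":0,"dz":0,"rx":0,"ry":0,"rz":0,"hand":0.2}], force=40)

```text
time: 4.9
tool_pos: [0.4531, -0.427, 0.0351]
tool_rot: [0.82, 0.572, -0.0, -0.002]
force: [-0.2, -0.1, -2.2]
gripper_width: 0.732
```

Emit:
send_rows(plan=[{"dx":2,"dy":0,"dz":-12,"rx":0,"ry":0,"rz":0,"hand":0.2},{"dx":0,"dy":0,"dz":-8,"rx":0,"ry":0,"rz":0,"hand":0.2},{"dx":0,"dy":0,"dz":-3,"rx":0,"ry":0,"rz":0,"hand":0.2},{"dx":0,"dy":0,"dz":0,"rx":0,"ry":0,"rz":0,"hand":0.2},{"dx":0,"dy":0,"dz":0,"rx":0,"ry":0,"rz":0,"hand":0.2}], force=40)

```text
time: 5.32
tool_pos: [0.4559, -0.4282, 0.0134]
tool_rot: [0.82, 0.572, -0.0, 0.0]
force: [-0.7, -0.2, -1.8]
gripper_width: 0.73
```

Emit:
send_rows(plan=[{"dx":0,"dy":0,"dz":-3,"rx":0,"ry":0,"rz":0,"hand":0.2},{"dx":0,"dy":0,"dz":0,"rx":0,"ry":0,"rz":0,"hand":0.2},{"dx":0,"dy":0,"dz":0,"rx":0,"ry":0,"rz":0,"hand":0.2}], force=40)

```text
time: 5.57
tool_pos: [0.4561, -0.4284, 0.0106]
tool_rot: [0.82, 0.572, 0.0, 0.0]
force: [0.3, -0.3, -1.9]
gripper_width: 0.727
```

Emit:
send_rows(plan=[{"dx":0,"dy":0,"dz":-2,"rx":0,"ry":0,"rz":0,"hand":0.2},{"dx":0,"dy":0,"dz":0,"rx":0,"ry":0,"rz":0,"hand":0.2},{"dx":0,"dy":0,"dz":0,"rx":0,"ry":0,"rz":0,"hand":0.2}], force=40)

```text
time: 5.82
tool_pos: [0.4567, -0.4287, 0.0092]
tool_rot: [0.82, 0.573, 0.0, 0.001]
force: [1.0, 0.6, 5.8]
gripper_width: 0.728
```

Emit:
send_rows(plan=[{"dx":0,"dy":0,"dz":0,"rx":0,"ry":0,"rz":0,"hand":1},{"dx":0,"dy":0,"dz":0,"rx":0,"ry":0,"rz":0,"hand":1},{"dx":0,"dy":0,"dz":0,"rx":0,"ry":0,"rz":0,"hand":1},{"dx":0,"dy":0,"dz":0,"rx":0,"ry":0,"rz":0,"hand":1},{"dx":0,"dy":0,"dz":0,"rx":0,"ry":0,"rz":0,"hand":1},{"dx":0,"dy":0,"dz":30,"rx":0,"ry":0,"rz":0,"hand":1},{"dx":0,"dy":0,"dz":30,"rx":0,"ry":0,"rz":0,"hand":1},{"dx":0,"dy":0,"dz":30,"rx":0,"ry":0,"rz":0,"hand":1},{"dx":0,"dy":0,"dz":30,"rx":0,"ry":0,"rz":0,"hand":1},{"dx":0,"dy":0,"dz":40,"rx":0,"ry":0,"rz":0,"hand":1},{"dx":0,"dy":0,"dz":20,"rx":0,"ry":0,"rz":0,"hand":1},{"dx":0,"dy":0,"dz":0,"rx":0,"ry":0,"rz":0,"hand":1}])

```text
time: 6.82
tool_pos: [0.4577, -0.4303, 0.1938]
tool_rot: [0.82, 0.572, 0.0, 0.004]
force: [-0.3, -1.3, -0.3]
gripper_width: 1.0
```

Run:
```python
from h import *
p,d=grab("side","b"); q,dt=grab("top","b"); cv2.imwrite("pics/sb.png",np.hstack([cv2.resize(p[150:300,250:430],(400,333)),cv2.resize(q[190:350,300:560],(400,246)) if 0 else cv2.resize(q[180:370,330:558],(400,333))]))
t=tilt(-.118,np.array([.581,-.1265]),"side",d);print({k:round(float(v),4) for k,v in t.items()})
H,S,V=cv2.split(cv2.cvtColor(p,cv2.COLOR_BGR2HSV))
```

```text
{'pitch': -0.0542, 'roll': -0.0051, 'praw': -0.0535, 'rraw': -0.0053, 's': 0.0015, 'k': 2037.0, 'sd': 0.0016, 'zc': 0.0695}
```

View pics/sb.png

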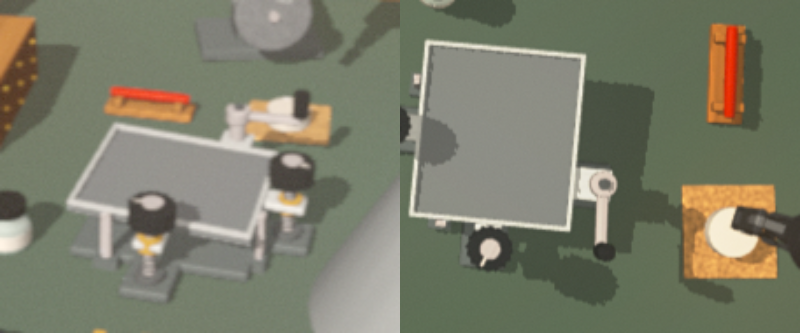

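Emit:
send_rows(plan=[{"dx":-3,"dy":31.5,"dz":0,"rx":0,"ry":0,"rz":0,"hand":1},{"dx":-3,"dy":31.5,"dz":0,"rx":0,"ry":0,"rz":0,"hand":1},{"dx":-3,"dy":31.5,"dz":0,"rx":0,"ry":0,"rz":0,"hand":1},{"dx":-3,"dy":31.5,"dz":0,"rx":0,"ry":0,"rz":3,"hand":1},{"dx":-3,"dy":31.5,"dz":0,"rx":0,"ry":0,"rz":5,"hand":0.7},{"dx":-3,"dy":31.5,"dz":0,"rx":0,"ry":0,"rz":5,"hand":0.7},{"dx":0,"dy":0,"dz":0,"rx":0,"ry":0,"rz":0,"hand":0.7},{"dx":0,"dy":0,"dz":0,"rx":0,"ry":0,"rz":0,"hand":0.7}])

```text
time: 7.58
tool_pos: [0.4371, -0.2373, 0.1872]
tool_rot: [0.749, 0.662, -0.0, -0.001]
force: [0.4, -0.3, 0.4]
gripper_width: 0.702
```

Emit:
send_rows(plan=[{"dx":2,"dy":-3.5,"dz":-20,"rx":0,"ry":0,"rz":0,"hand":0.7},{"dx":0,"dy":0,"dz":-20,"rx":0,"ry":0,"rz":0,"hand":0.7},{"dx":0,"dy":0,"dz":-20,"rx":0,"ry":0,"rz":0,"hand":0.7},{"dx":0,"dy":0,"dz":-9,"rx":0,"ry":0,"rz":0,"hand":0.7},{"dx":0,"dy":0,"dz":0,"rx":0,"ry":0,"rz":0,"hand":0.7},{"dx":0,"dy":0,"dz":0,"rx":0,"ry":0,"rz":0,"hand":0.7},{"dx":0,"dy":0,"dz":0,"rx":0,"ry":0,"rz":0,"hand":0.7}])

```text
time: 8.17
tool_pos: [0.4403, -0.2433, 0.12]
tool_rot: [0.75, 0.661, 0.0, 0.0]
force: [-0.4, 0.5, 0.6]
gripper_width: 0.698
```

Close on the lever knob.

Emit:
send_rows(plan=[{"dx":0,"dy":2,"dz":-1,"rx":0,"ry":0,"rz":0,"hand":0.05},{"dx":0,"dy":0,"dz":0,"rx":0,"ry":0,"rz":0,"hand":0.05},{"dx":0,"dy":0,"dz":0,"rx":0,"ry":0,"rz":0,"hand":0.05},{"dx":0,"dy":0,"dz":0,"rx":0,"ry":0,"rz":0,"hand":0.05},{"dx":0,"dy":0,"dz":0,"rx":0,"ry":0,"rz":0,"hand":0.05},{"dx":0,"dy":0,"dz":0,"rx":0,"ry":0,"rz":0,"hand":0.05}], force=30)

```text
time: 8.67
tool_pos: [0.4401, -0.2412, 0.119]
tool_rot: [0.75, 0.662, -0.0, 0.001]
force: [-2.1, -1.8, 5.6]
gripper_width: 0.238
```

Run:
```python
import numpy as np
yaw=-.115
# knob positions rel axis: 80mm at angle pi+yaw+th
a=[80*np.array([np.cos(np.pi+yaw+t),np.sin(np.pi+yaw+t)]) for t in np.linspace(0,1.5708,16)]
print(np.round(np.diff(a,axis=0),1).tolist())
```

```text
[[-0.5, -8.4], [0.4, -8.4], [1.2, -8.3], [2.1, -8.1], [2.9, -7.8], [3.7, -7.5], [4.5, -7.1], [5.2, -6.6], [5.9, -6.0], [6.5, -5.3], [7.0, -4.6], [7.4, -3.9], [7.8, -3.1], [8.1, -2.3], [8.3, -1.4]]
```

Emit:
send_rows(plan=[{"dx":-0.5,"dy":-8.4,"dz":0,"rx":0,"ry":0,"rz":6,"hand":0.05},{"dx":0.4,"dy":-8.4,"dz":0,"rx":0,"ry":0,"rz":6,"hand":0.05},{"dx":1.2,"dy":-8.3,"dz":0,"rx":0,"ry":0,"rz":6,"hand":0.05},{"dx":2.1,"dy":-8.1,"dz":0,"rx":0,"ry":0,"rz":6,"hand":0.05},{"dx":2.9,"dy":-7.8,"dz":0,"rx":0,"ry":0,"rz":6,"hand":0.05},{"dx":3.7,"dy":-7.5,"dz":0,"rx":0,"ry":0,"rz":6,"hand":0.05},{"dx":4.5,"dy":-7.1,"dz":0,"rx":0,"ry":0,"rz":6,"hand":0.05},{"dx":0,"dy":0,"dz":0,"rx":0,"ry":0,"rz":0,"hand":0.05}])

```text
time: 9.33
tool_pos: [0.4551, -0.2981, 0.1191]
tool_rot: [0.46, 0.888, -0.001, 0.001]
force: [-1.4, -3.3, 6.0]
gripper_width: 0.243
```

Emit:
send_rows(plan=[{"dx":5.2,"dy":-6.6,"dz":0,"rx":0,"ry":0,"rz":6,"hand":0.05},{"dx":5.9,"dy":-6.0,"dz":0,"rx":0,"ry":0,"rz":6,"hand":0.05},{"dx":6.5,"dy":-5.3,"dz":0,"rx":0,"ry":0,"rz":6,"hand":0.05},{"dx":7.0,"dy":-4.6,"dz":0,"rx":0,"ry":0,"rz":6,"hand":0.05},{"dx":7.4,"dy":-3.9,"dz":0,"rx":0,"ry":0,"rz":6,"hand":0.05},{"dx":7.8,"dy":-3.1,"dz":0,"rx":0,"ry":0,"rz":6,"hand":0.05},{"dx":8.1,"dy":-2.3,"dz":0,"rx":0,"ry":0,"rz":6,"hand":0.05},{"dx":8.3,"dy":-1.4,"dz":0,"rx":0,"ry":0,"rz":4,"hand":0.05},{"dx":0,"dy":0,"dz":0,"rx":0,"ry":0,"rz":0,"hand":0.05},{"dx":0,"dy":0,"dz":0,"rx":0,"ry":0,"rz":0,"hand":0.05}])

```text
time: 10.17
tool_pos: [0.511, -0.3308, 0.1191]
tool_rot: [0.08, 0.997, -0.001, 0.001]
force: [-1.2, -4.8, 3.1]
gripper_width: 0.248
```

Emit:
send_rows(plan=[{"dx":0,"dy":0,"dz":0,"rx":0,"ry":0,"rz":0,"hand":0.8},{"dx":0,"dy":0,"dz":0,"rx":0,"ry":0,"rz":0,"hand":0.8},{"dx":0,"dy":0,"dz":0,"rx":0,"ry":0,"rz":0,"hand":0.8},{"dx":0,"dy":0,"dz":20,"rx":0,"ry":0,"rz":0,"hand":0.8},{"dx":0,"dy":0,"dz":30,"rx":0,"ry":0,"rz":0,"hand":0.9},{"dx":0,"dy":0,"dz":30,"rx":0,"ry":0,"rz":0,"hand":0.9},{"dx":-10,"dy":25,"dz":0,"rx":0,"ry":0,"rz":0,"hand":0.9},{"dx":-10,"dy":30,"dz":0,"rx":0,"ry":0,"rz":0,"hand":0.9},{"dx":-10,"dy":30,"dz":0,"rx":0,"ry":0,"rz":0,"hand":0.9},{"dx":-10,"dy":30,"dz":0,"rx":0,"ry":0,"rz":0,"hand":0.9},{"dx":-10,"dy":30,"dz":0,"rx":0,"ry":0,"rz":0,"hand":0.9},{"dx":-8,"dy":30,"dz":0,"rx":0,"ry":0,"rz":0,"hand":0.9},{"dx":-8,"dy":30,"dz":0,"rx":0,"ry":0,"rz":0,"hand":0.9},{"dx":0,"dy":16,"dz":0,"rx":0,"ry":0,"rz":0,"hand":0.9},{"dx":0,"dy":0,"dz":0,"rx":0,"ry":0,"rz":0,"hand":0.9},{"dx":0,"dy":0,"dz":0,"rx":0,"ry":0,"rz":0,"hand":0.9}])

```text
time: 11.5
tool_pos: [0.4444, -0.1079, 0.1985]
tool_rot: [0.079, 0.997, -0.0, 0.0]
force: [0.0, -0.6, -0.6]
gripper_width: 0.903
```

Run:
```python
from h import *
q,dt=grab("top","c"); cv2.imwrite("pics/sc.png",cv2.resize(q[180:370,330:558],(684,570)))
```

```text
(no output)
```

View pics/sc.png

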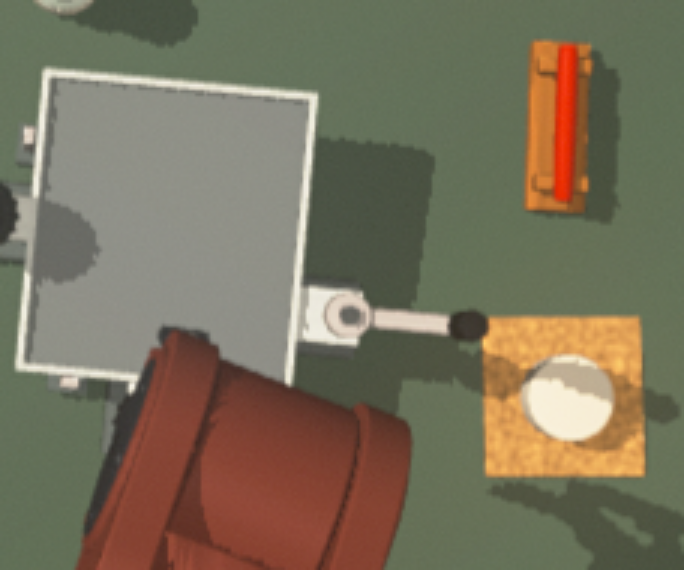

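Emit:
send_rows(plan=[{"dx":1,"dy":-2,"dz":-30,"rx":0,"ry":0,"rz":0,"hand":0.9},{"dx":0,"dy":0,"dz":-30,"rx":0,"ry":0,"rz":0,"hand":0.9},{"dx":0,"dy":0,"dz":-30,"rx":0,"ry":0,"rz":0,"hand":0.9},{"dx":0,"dy":0,"dz":-15,"rx":0,"ry":0,"rz":0,"hand":0.9},{"dx":0,"dy":0,"dz":-5,"rx":0,"ry":0,"rz":0,"hand":0.9},{"dx":0,"dy":0,"dz":0,"rx":0,"ry":0,"rz":0,"hand":0.9},{"dx":0,"dy":0,"dz":0,"rx":0,"ry":0,"rz":0,"hand":0.9}])

```text
time: 12.13
tool_pos: [0.4459, -0.1112, 0.0888]
tool_rot: [0.08, 0.997, -0.0, 0.0]
force: [0.5, -0.1, -0.4]
gripper_width: 0.903
```

Emit:
send_rows(plan=[{"dx":-0.5,"dy":1,"dz":-2,"rx":0,"ry":0,"rz":0,"hand":0.9},{"dx":0,"dy":0,"dz":0,"rx":0,"ry":0,"rz":0,"hand":0.3},{"dx":0,"dy":0,"dz":0,"rx":0,"ry":0,"rz":0,"hand":0.3},{"dx":0,"dy":0,"dz":0,"rx":0,"ry":0,"rz":0,"hand":0.3},{"dx":0,"dy":0,"dz":0,"rx":0,"ry":0,"rz":0,"hand":0.3},{"dx":0,"dy":0,"dz":0,"rx":0,"ry":0,"rz":0,"hand":0.3}], force=40)

```text
time: 12.63
tool_pos: [0.4462, -0.1098, 0.0875]
tool_rot: [0.08, 0.997, -0.0, 0.001]
force: [0.7, 1.5, 6.0]
gripper_width: 0.597
```

Emit:
send_rows(plan=[{"dx":0,"dy":0,"dz":0,"rx":0,"ry":0,"rz":-7,"hand":0.3},{"dx":0,"dy":0,"dz":0,"rx":0,"ry":0,"rz":-7,"hand":0.3},{"dx":0,"dy":0,"dz":0,"rx":0,"ry":0,"rz":-7,"hand":0.3},{"dx":0,"dy":0,"dz":0,"rx":0,"ry":0,"rz":-7,"hand":0.3},{"dx":0,"dy":0,"dz":0,"rx":0,"ry":0,"rz":-7,"hand":0.3},{"dx":0,"dy":0,"dz":0,"rx":0,"ry":0,"rz":-7,"hand":0.3},{"dx":0,"dy":0,"dz":0,"rx":0,"ry":0,"rz":-7,"hand":0.3},{"dx":0,"dy":0,"dz":0,"rx":0,"ry":0,"rz":-7,"hand":0.3},{"dx":0,"dy":0,"dz":0,"rx":0,"ry":0,"rz":-7,"hand":0.3},{"dx":0,"dy":0,"dz":0,"rx":0,"ry":0,"rz":-7,"hand":0.3},{"dx":0,"dy":0,"dz":0,"rx":0,"ry":0,"rz":-7,"hand":0.3},{"dx":0,"dy":0,"dz":0,"rx":0,"ry":0,"rz":-7,"hand":0.3},{"dx":0,"dy":0,"dz":0,"rx":0,"ry":0,"rz":0,"hand":0.3}])

```text
time: 13.72
tool_pos: [0.447, -0.1109, 0.0875]
tool_rot: [0.729, 0.684, 0.0, 0.003]
force: [3.2, -4.3, 0.4]
gripper_width: 0.598
```

Run:
```python
from h import *
p,d=grab("side","d");cv2.imwrite("pics/sd.png",cv2.resize(p[150:300,250:430],(720,600)))
t=tilt(-.118,np.array([.581,-.1265]),"side",d);print({k:round(float(v),4) for k,v in t.items()})
```

```text
{'pitch': -0.0293, 'roll': -0.006, 'praw': -0.0286, 'rraw': -0.0061, 's': 0.0015, 'k': 2026.0, 'sd': 0.0016, 'zc': 0.0698}
```

View pics/sd.png

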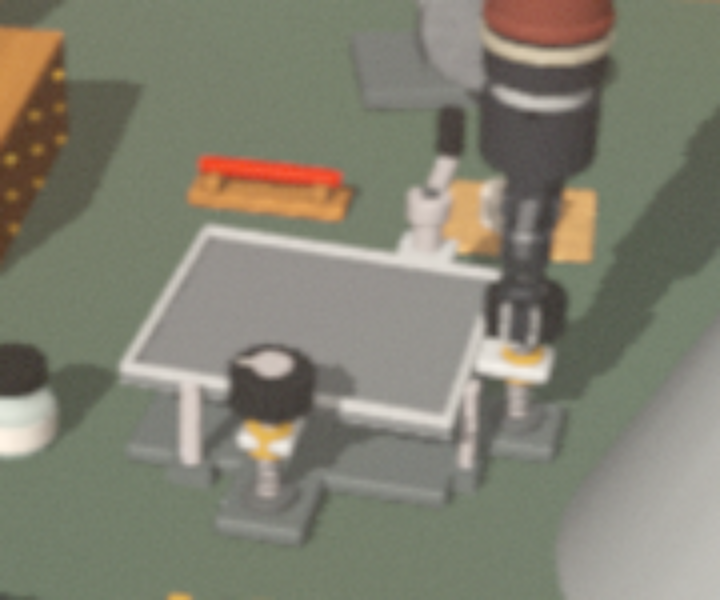

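Emit:
send_rows(plan=[{"dx":0,"dy":0,"dz":0,"rx":0,"ry":0,"rz":-7,"hand":0.3},{"dx":0,"dy":0,"dz":0,"rx":0,"ry":0,"rz":-7,"hand":0.3},{"dx":0,"dy":0,"dz":0,"rx":0,"ry":0,"rz":-7,"hand":0.3},{"dx":0,"dy":0,"dz":0,"rx":0,"ry":0,"rz":-7,"hand":0.3},{"dx":0,"dy":0,"dz":0,"rx":0,"ry":0,"rz":-7,"hand":0.3},{"dx":0,"dy":0,"dz":0,"rx":0,"ry":0,"rz":-7,"hand":0.3},{"dx":0,"dy":0,"dz":0,"rx":0,"ry":0,"rz":-7,"hand":0.3},{"dx":0,"dy":0,"dz":0,"rx":0,"ry":0,"rz":-7,"hand":0.3},{"dx":0,"dy":0,"dz":0,"rx":0,"ry":0,"rz":-7,"hand":0.3},{"dx":0,"dy":0,"dz":0,"rx":0,"ry":0,"rz":-7,"hand":0.3},{"dx":0,"dy":0,"dz":0,"rx":0,"ry":0,"rz":-7,"hand":0.3},{"dx":0,"dy":0,"dz":0,"rx":0,"ry":0,"rz":-7,"hand":0.3},{"dx":0,"dy":0,"dz":0,"rx":0,"ry":0,"rz":-7,"hand":0.3},{"dx":0,"dy":0,"dz":0,"rx":0,"ry":0,"rz":0,"hand":0.3},{"dx":0,"dy":0,"dz":0,"rx":0,"ry":0,"rz":0,"hand":0.3}])

```text
time: 15.02
tool_pos: [0.4458, -0.1119, 0.0875]
tool_rot: [0.999, -0.037, 0.001, 0.003]
force: [-1.9, -10.0, 4.5]
gripper_width: 0.599
```

Run:
```python
from h import *
for i in range(2):
    p,d=grab("side","e");t=tilt(-.118,np.array([.581,-.1265]),"side",d);print({k:round(float(v),4) for k,v in t.items()})
cv2.imwrite("pics/se.png",cv2.resize(p[150:300,250:430],(720,600)))
```

```text
{'pitch': -0.0021, 'roll': -0.0057, 'praw': -0.0015, 'rraw': -0.0057, 's': 0.0015, 'k': 1959.0, 'sd': 0.0016, 'zc': 0.0699}
{'pitch': 0.0002, 'roll': -0.0044, 'praw': 0.0007, 'rraw': -0.0043, 's': 0.0015, 'k': 1958.0, 'sd': 0.0016, 'zc': 0.07}
```

View pics/se.png

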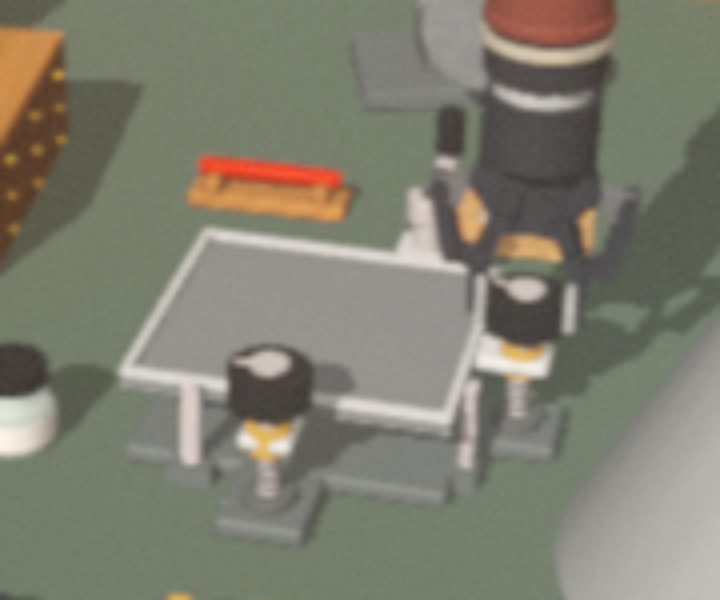

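Emit:
send_rows(plan=[{"dx":0,"dy":0,"dz":0,"rx":0,"ry":0,"rz":0,"hand":0.9},{"dx":0,"dy":0,"dz":0,"rx":0,"ry":0,"rz":0,"hand":0.9},{"dx":0,"dy":0,"dz":0,"rx":0,"ry":0,"rz":0,"hand":0.9},{"dx":0,"dy":0,"dz":30,"rx":0,"ry":0,"rz":0,"hand":0.9},{"dx":0,"dy":0,"dz":35,"rx":0,"ry":0,"rz":0,"hand":0.9},{"dx":0,"dy":0,"dz":40,"rx":0,"ry":0,"rz":0,"hand":0.9},{"dx":-20,"dy":30,"dz":0,"rx":0,"ry":0,"rz":0,"hand":0.9},{"dx":-20,"dy":30,"dz":0,"rx":0,"ry":0,"rz":0,"hand":0.9},{"dx":0,"dy":40,"dz":0,"rx":0,"ry":0,"rz":0,"hand":0.9},{"dx":0,"dy":40,"dz":0,"rx":0,"ry":0,"rz":0,"hand":0.9},{"dx":0,"dy":40,"dz":0,"rx":0,"ry":0,"rz":0,"hand":0.9},{"dx":0,"dy":40,"dz":0,"rx":0,"ry":0,"rz":0,"hand":0.9},{"dx":0,"dy":0,"dz":0,"rx":0,"ry":0,"rz":0,"hand":0.9},{"dx":0,"dy":0,"dz":0,"rx":0,"ry":0,"rz":0,"hand":0.9}])

```text
time: 16.28
tool_pos: [0.4044, 0.1128, 0.1913]
tool_rot: [0.999, -0.034, -0.0, -0.0]
force: [0.1, 0.2, -0.9]
gripper_width: 0.901
```

Run:
```python
from h import *
m=np.array([.581,-.1265])
for n in("side","top"):
    p,d=grab(n,"f");t=tilt(-.118,m,n,d);print({k:round(float(v),4) for k,v in t.items()})
H,S,V=cv2.split(cv2.cvtColor(p,cv2.COLOR_BGR2HSV))
k=(V<75)&(S<80);k[:200]=0;k[300:]=0;k[:,:300]=0;k[:,340:]=0
for c,s,mm in blobs(k,60): print(c,s, onz("top",[(s[0]+s[2]/2-.5,s[1]+s[3]/2-.5)],.116))
cv2.imwrite("pics/tf.png",cv2.resize(p[190:350,300:492],(720,600)))
```

```text
{'pitch': -0.0025, 'roll': -0.006, 'praw': -0.0018, 'rraw': -0.0061, 's': 0.0015, 'k': 1982.0, 'sd': 0.0016, 'zc': 0.0699}
{'pitch': -0.0013, 'roll': -0.0066, 'praw': -0.0004, 'rraw': -0.0062, 's': 0.0025, 'k': 6588.0, 'sd': 0.0026, 'zc': 0.0699}
[323.11598746 250.14106583] [311 238  25  25 319] [[0.59683363 0.0086216  0.116     ]]
```

View pics/tf.png

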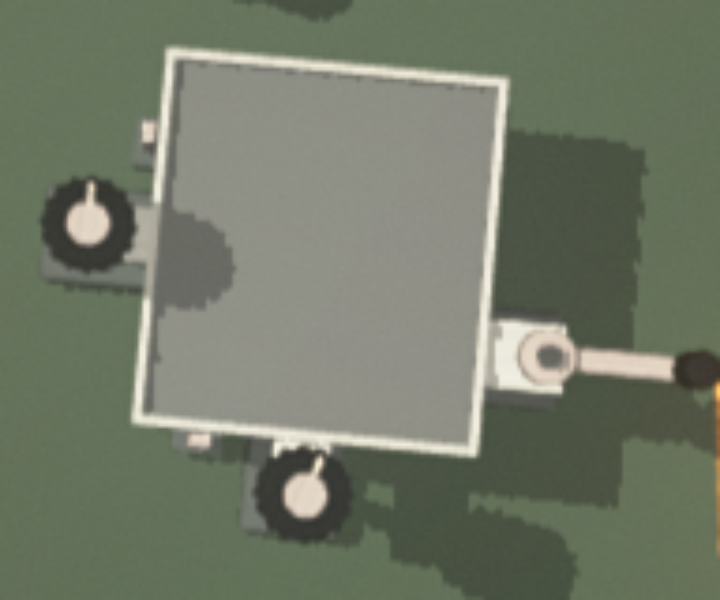

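Pitch is about -0.002 and roll about -0.006. I'll trim roll with a small clockwise turn of the left knob, at (0.597, 0.009).

Emit:
send_rows(plan=[{"dx":32,"dy":-17,"dz":0,"rx":0,"ry":0,"rz":0,"hand":0.9},{"dx":32,"dy":-17,"dz":0,"rx":0,"ry":0,"rz":0,"hand":0.9},{"dx":32,"dy":-17,"dz":0,"rx":0,"ry":0,"rz":0,"hand":0.9},{"dx":32,"dy":-17,"dz":0,"rx":0,"ry":0,"rz":0,"hand":0.9},{"dx":32,"dy":-18,"dz":0,"rx":0,"ry":0,"rz":0,"hand":0.9},{"dx":32,"dy":-18,"dz":0,"rx":0,"ry":0,"rz":0,"hand":0.9},{"dx":0,"dy":0,"dz":-20,"rx":0,"ry":0,"rz":0,"hand":0.9},{"dx":0,"dy":0,"dz":-20,"rx":0,"ry":0,"rz":0,"hand":0.9},{"dx":0,"dy":0,"dz":0,"rx":0,"ry":0,"rz":0,"hand":0.9},{"dx":0,"dy":0,"dz":0,"rx":0,"ry":0,"rz":0,"hand":0.9}])

```text
time: 17.22
tool_pos: [0.5958, 0.005, 0.1505]
tool_rot: [0.999, -0.037, -0.001, -0.0]
force: [0.1, -0.1, 1.0]
gripper_width: 0.902
```

Emit:
send_rows(plan=[{"dx":1,"dy":4,"dz":-20,"rx":0,"ry":0,"rz":0,"hand":0.9},{"dx":0,"dy":0,"dz":-25,"rx":0,"ry":0,"rz":0,"hand":0.9},{"dx":0,"dy":0,"dz":-14,"rx":0,"ry":0,"rz":0,"hand":0.9},{"dx":0,"dy":0,"dz":-4,"rx":0,"ry":0,"rz":0,"hand":0.9},{"dx":0,"dy":0,"dz":0,"rx":0,"ry":0,"rz":0,"hand":0.9},{"dx":0,"dy":0,"dz":0,"rx":0,"ry":0,"rz":0,"hand":0.3},{"dx":0,"dy":0,"dz":0,"rx":0,"ry":0,"rz":0,"hand":0.3},{"dx":0,"dy":0,"dz":0,"rx":0,"ry":0,"rz":0,"hand":0.3},{"dx":0,"dy":0,"dz":0,"rx":0,"ry":0,"rz":0,"hand":0.3},{"dx":0,"dy":0,"dz":0,"rx":0,"ry":0,"rz":0,"hand":0.3}], force=40)

```text
time: 18.05
tool_pos: [0.5994, 0.0106, 0.0896]
tool_rot: [0.999, -0.036, 0.002, -0.0]
force: [2.9, 1.9, 5.1]
gripper_width: 0.596
```

Emit:
send_rows(plan=[{"dx":0,"dy":0,"dz":0,"rx":0,"ry":0,"rz":-6,"hand":0.3},{"dx":0,"dy":0,"dz":0,"rx":0,"ry":0,"rz":-6,"hand":0.3},{"dx":0,"dy":0,"dz":0,"rx":0,"ry":0,"rz":-6,"hand":0.3},{"dx":0,"dy":0,"dz":0,"rx":0,"ry":0,"rz":-1,"hand":0.3},{"dx":0,"dy":0,"dz":0,"rx":0,"ry":0,"rz":0,"hand":0.3}])

```text
time: 18.47
tool_pos: [0.5997, 0.0105, 0.0895]
tool_rot: [0.979, -0.201, 0.002, -0.0]
force: [3.5, 1.0, 6.1]
gripper_width: 0.595
```

Emit:
send_rows(plan=[{"dx":0,"dy":0,"dz":0,"rx":0,"ry":0,"rz":0,"hand":0.9},{"dx":0,"dy":0,"dz":0,"rx":0,"ry":0,"rz":0,"hand":0.9},{"dx":0,"dy":0,"dz":0,"rx":0,"ry":0,"rz":0,"hand":0.9},{"dx":0,"dy":0,"dz":35,"rx":0,"ry":0,"rz":0,"hand":0.9},{"dx":0,"dy":0,"dz":35,"rx":0,"ry":0,"rz":0,"hand":0.9},{"dx":0,"dy":0,"dz":35,"rx":0,"ry":0,"rz":0,"hand":0.9},{"dx":-35,"dy":0,"dz":0,"rx":0,"ry":0,"rz":0,"hand":0.9},{"dx":-35,"dy":0,"dz":0,"rx":0,"ry":0,"rz":0,"hand":0.9},{"dx":-35,"dy":0,"dz":0,"rx":0,"ry":0,"rz":0,"hand":0.9},{"dx":-35,"dy":0,"dz":0,"rx":0,"ry":0,"rz":0,"hand":0.9},{"dx":-35,"dy":0,"dz":0,"rx":0,"ry":0,"rz":0,"hand":0.9},{"dx":0,"dy":0,"dz":0,"rx":0,"ry":0,"rz":0,"hand":0.9},{"dx":0,"dy":0,"dz":0,"rx":0,"ry":0,"rz":0,"hand":0.9}])

```text
time: 19.55
tool_pos: [0.4211, 0.0107, 0.1934]
tool_rot: [0.98, -0.201, -0.0, 0.0]
force: [0.3, -0.1, -0.6]
gripper_width: 0.899
```

Run:
```python
from h import *
m=np.array([.581,-.1265])
for n in("side","top","side","top"):
    p,d=grab(n,"g");t=tilt(-.118,m,n,d);print(n,{k:round(float(v),4) for k,v in t.items()})
cv2.imwrite("pics/tg.png",cv2.resize(p[190:350,300:492],(720,600)))
```

```text
side {'pitch': 0.0002, 'roll': 0.0003, 'praw': 0.0008, 'rraw': 0.0003, 's': 0.0015, 'k': 1980.0, 'sd': 0.0016, 'zc': 0.0699}
top {'pitch': -0.0007, 'roll': -0.0001, 'praw': 0.0001, 'rraw': 0.0004, 's': 0.0025, 'k': 6592.0, 'sd': 0.0026, 'zc': 0.0699}
side {'pitch': -0.0007, 'roll': 0.0001, 'praw': -0.0, 'rraw': -0.0001, 's': 0.0015, 'k': 1969.0, 'sd': 0.0017, 'zc': 0.0698}
top {'pitch': -0.0016, 'roll': -0.0008, 'praw': -0.0007, 'rraw': -0.0003, 's': 0.0025, 'k': 6601.0, 'sd': 0.0026, 'zc': 0.0698}
```

View pics/tg.png

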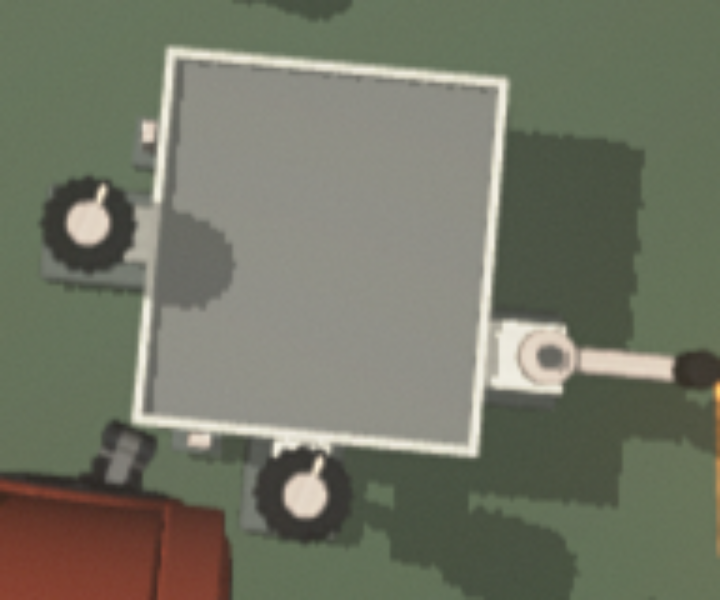

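Emit:
send_rows(plan=[{"dx":9,"dy":-34,"dz":0,"rx":0,"ry":0,"rz":1.65,"hand":0.7},{"dx":9,"dy":-34,"dz":0,"rx":0,"ry":0,"rz":1.65,"hand":0.7},{"dx":9,"dy":-34,"dz":0,"rx":0,"ry":0,"rz":1.65,"hand":0.7},{"dx":9,"dy":-34,"dz":0,"rx":0,"ry":0,"rz":1.65,"hand":0.7},{"dx":9,"dy":-34,"dz":0,"rx":0,"ry":0,"rz":1.65,"hand":0.7},{"dx":9,"dy":-34,"dz":0,"rx":0,"ry":0,"rz":1.65,"hand":0.7},{"dx":9,"dy":-34,"dz":0,"rx":0,"ry":0,"rz":1.65,"hand":0.7},{"dx":9,"dy":-34,"dz":0,"rx":0,"ry":0,"rz":1.65,"hand":0.7},{"dx":9,"dy":-34,"dz":0,"rx":0,"ry":0,"rz":1.65,"hand":0.7},{"dx":9,"dy":-34,"dz":0,"rx":0,"ry":0,"rz":1.65,"hand":0.7},{"dx":0,"dy":0,"dz":0,"rx":0,"ry":0,"rz":0,"hand":0.7},{"dx":0,"dy":0,"dz":0,"rx":0,"ry":0,"rz":0,"hand":0.7}])

```text
time: 20.75
tool_pos: [0.5133, -0.3314, 0.1918]
tool_rot: [0.998, -0.059, -0.0, -0.0]
force: [-0.2, 0.4, -0.2]
gripper_width: 0.698
```

Emit:
send_rows(plan=[{"dx":-2,"dy":0.5,"dz":-30,"rx":0,"ry":0,"rz":0,"hand":0.7},{"dx":0,"dy":0,"dz":-25,"rx":0,"ry":0,"rz":0,"hand":0.7},{"dx":0,"dy":0,"dz":-13,"rx":0,"ry":0,"rz":0,"hand":0.7},{"dx":0,"dy":0,"dz":-4,"rx":0,"ry":0,"rz":0,"hand":0.7},{"dx":0,"dy":0,"dz":0,"rx":0,"ry":0,"rz":0,"hand":0.7},{"dx":0,"dy":0,"dz":0,"rx":0,"ry":0,"rz":0,"hand":0.05},{"dx":0,"dy":0,"dz":0,"rx":0,"ry":0,"rz":0,"hand":0.05},{"dx":0,"dy":0,"dz":0,"rx":0,"ry":0,"rz":0,"hand":0.05},{"dx":0,"dy":0,"dz":0,"rx":0,"ry":0,"rz":0,"hand":0.05},{"dx":0,"dy":0,"dz":0,"rx":0,"ry":0,"rz":0,"hand":0.05},{"dx":0,"dy":0,"dz":0,"rx":0,"ry":0,"rz":0,"hand":0.05}], force=30)

```text
time: 21.67
tool_pos: [0.5113, -0.3293, 0.1226]
tool_rot: [0.998, -0.058, 0.001, 0.001]
force: [-1.7, 0.3, 5.2]
gripper_width: 0.241
```

Gripped. Swing back along the reversed arc.

Emit:
send_rows(plan=[{"dx":-8.3,"dy":1.4,"dz":0,"rx":0,"ry":0,"rz":-3,"hand":0.05},{"dx":-8.1,"dy":2.3,"dz":0,"rx":0,"ry":0,"rz":-3,"hand":0.05},{"dx":-7.8,"dy":3.1,"dz":0,"rx":0,"ry":0,"rz":-3,"hand":0.05},{"dx":-7.4,"dy":3.9,"dz":0,"rx":0,"ry":0,"rz":-3,"hand":0.05},{"dx":-7.0,"dy":4.6,"dz":0,"rx":0,"ry":0,"rz":-3,"hand":0.05},{"dx":-6.5,"dy":5.3,"dz":0,"rx":0,"ry":0,"rz":-3,"hand":0.05},{"dx":-5.9,"dy":6.0,"dz":0,"rx":0,"ry":0,"rz":-3,"hand":0.05},{"dx":-5.2,"dy":6.6,"dz":0,"rx":0,"ry":0,"rz":-3,"hand":0.05},{"dx":0,"dy":0,"dz":0,"rx":0,"ry":0,"rz":0,"hand":0.05}])

```text
time: 22.42
tool_pos: [0.4545, -0.2967, 0.1227]
tool_rot: [0.964, -0.266, 0.001, 0.001]
force: [-5.1, -2.5, 5.6]
gripper_width: 0.242
```

Emit:
send_rows(plan=[{"dx":-4.5,"dy":7.1,"dz":0,"rx":0,"ry":0,"rz":-3,"hand":0.05},{"dx":-3.7,"dy":7.5,"dz":0,"rx":0,"ry":0,"rz":-3,"hand":0.05},{"dx":-2.9,"dy":7.8,"dz":0,"rx":0,"ry":0,"rz":-3,"hand":0.05},{"dx":-2.1,"dy":8.1,"dz":0,"rx":0,"ry":0,"rz":-3,"hand":0.05},{"dx":-1.2,"dy":8.3,"dz":0,"rx":0,"ry":0,"rz":-3,"hand":0.05},{"dx":-0.4,"dy":8.4,"dz":0,"rx":0,"ry":0,"rz":-3,"hand":0.05},{"dx":0.5,"dy":8.5,"dz":0,"rx":0,"ry":0,"rz":-3,"hand":0.05},{"dx":0,"dy":0,"dz":0,"rx":0,"ry":0,"rz":0,"hand":0.05},{"dx":0,"dy":0,"dz":0,"rx":0,"ry":0,"rz":0,"hand":0.05}])

```text
time: 23.17
tool_pos: [0.442, -0.2406, 0.1225]
tool_rot: [0.901, -0.435, 0.002, -0.0]
force: [3.1, 0.5, 8.8]
gripper_width: 0.242
```

Emit:
send_rows(plan=[{"dx":-1,"dy":1.5,"dz":0,"rx":0,"ry":0,"rz":0,"hand":0.05},{"dx":0,"dy":0,"dz":0,"rx":0,"ry":0,"rz":0,"hand":0.05},{"dx":0,"dy":0,"dz":0,"rx":0,"ry":0,"rz":0,"hand":0.6},{"dx":0,"dy":0,"dz":0,"rx":0,"ry":0,"rz":0,"hand":0.6},{"dx":0,"dy":0,"dz":0,"rx":0,"ry":0,"rz":0,"hand":0.6},{"dx":0,"dy":0,"dz":30,"rx":0,"ry":0,"rz":0,"hand":0.6},{"dx":0,"dy":0,"dz":40,"rx":0,"ry":0,"rz":0,"hand":0.6},{"dx":0,"dy":35,"dz":0,"rx":0,"ry":0,"rz":7,"hand":0.9},{"dx":0,"dy":35,"dz":0,"rx":0,"ry":0,"rz":7,"hand":0.9},{"dx":0,"dy":35,"dz":0,"rx":0,"ry":0,"rz":7,"hand":0.9},{"dx":0,"dy":35,"dz":0,"rx":0,"ry":0,"rz":7,"hand":0.9},{"dx":0,"dy":35,"dz":0,"rx":0,"ry":0,"rz":7,"hand":0.9},{"dx":0,"dy":35,"dz":0,"rx":0,"ry":0,"rz":7,"hand":0.9},{"dx":0,"dy":35,"dz":0,"rx":0,"ry":0,"rz":7,"hand":0.9},{"dx":0,"dy":35,"dz":0,"rx":0,"ry":0,"rz":0,"hand":0.9},{"dx":0,"dy":0,"dz":0,"rx":0,"ry":0,"rz":0,"hand":0.9}])

```text
time: 24.5
tool_pos: [0.4382, 0.0463, 0.1911]
tool_rot: [1.0, -0.02, -0.001, -0.001]
force: [-0.8, -0.7, 0.1]
gripper_width: 0.899
```

Run:
```python
from h import *
m=np.array([.581,-.1265])
for n in("side","top"):
    p,d=grab(n,"i");t=tilt(-.118,m,n,d);print(n,{k:round(float(v),4) for k,v in t.items()})
for c,w,a,wd in find_rests(p): print("rest",c.round(),w.round(4),"flat dir deg",a,"width",wd.round(4))
```

```text
side {'pitch': -0.002, 'roll': -0.0002, 'praw': -0.0015, 'rraw': -0.0003, 's': 0.0015, 'k': 1963.0, 'sd': 0.0017, 'zc': 0.0698}
top {'pitch': -0.0007, 'roll': -0.0002, 'praw': 0.0002, 'rraw': 0.0002, 's': 0.0024, 'k': 6594.0, 'sd': 0.0026, 'zc': 0.0699}
rest [193. 261.] [0.5851 0.3069] flat dir deg 40.0 width 0.0541
rest [145. 266.] [0.5744 0.4172] flat dir deg 33.0 width 0.0544
rest [207. 314.] [0.464  0.2764] flat dir deg 7.0 width 0.0543
```

View pics/topi.png

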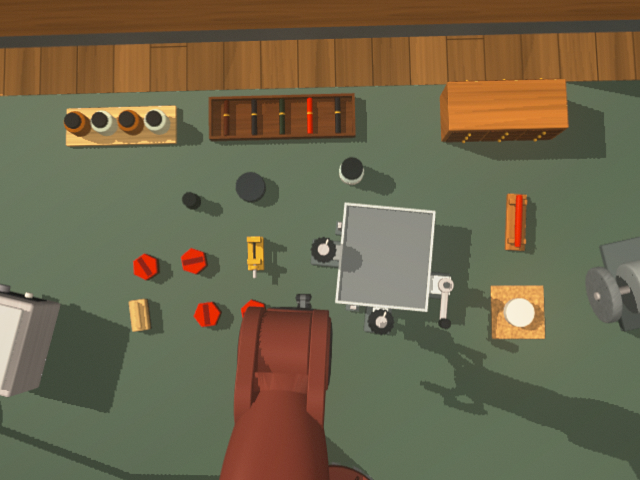

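The lever is locked and the deck level (both angles within 0.002). Four rests remain; first D at (0.465, 0.171) with jaws at -19°.

Emit:
send_rows(plan=[{"dx":7,"dy":31,"dz":0,"rx":0,"ry":0,"rz":-4.2,"hand":1},{"dx":7,"dy":31,"dz":0,"rx":0,"ry":0,"rz":-4.2,"hand":1},{"dx":7,"dy":31,"dz":0,"rx":0,"ry":0,"rz":-4.2,"hand":1},{"dx":6,"dy":31,"dz":0,"rx":0,"ry":0,"rz":-4.2,"hand":1},{"dx":0,"dy":0,"dz":-40,"rx":0,"ry":0,"rz":0,"hand":1},{"dx":0,"dy":0,"dz":-40,"rx":0,"ry":0,"rz":0,"hand":1},{"dx":0,"dy":0,"dz":-40,"rx":0,"ry":0,"rz":0,"hand":1},{"dx":0,"dy":0,"dz":0,"rx":0,"ry":0,"rz":0,"hand":1},{"dx":0,"dy":0,"dz":0,"rx":0,"ry":0,"rz":0,"hand":1}])

```text
time: 25.35
tool_pos: [0.4649, 0.1641, 0.0704]
tool_rot: [0.985, -0.17, -0.002, 0.001]
force: [0.9, -1.0, 1.6]
gripper_width: 1.001
```

Emit:
send_rows(plan=[{"dx":0,"dy":6.5,"dz":0,"rx":0,"ry":0,"rz":0,"hand":1},{"dx":0,"dy":0,"dz":-25,"rx":0,"ry":0,"rz":0,"hand":1},{"dx":0,"dy":0,"dz":-25,"rx":0,"ry":0,"rz":0,"hand":1},{"dx":0,"dy":0,"dz":-11,"rx":0,"ry":0,"rz":0,"hand":1},{"dx":0,"dy":0,"dz":-4,"rx":0,"ry":0,"rz":0,"hand":1},{"dx":0,"dy":0,"dz":0,"rx":0,"ry":0,"rz":0,"hand":1},{"dx":0,"dy":0,"dz":0,"rx":0,"ry":0,"rz":0,"hand":1}])

```text
time: 25.93
tool_pos: [0.4681, 0.1723, 0.0081]
tool_rot: [0.986, -0.169, 0.001, -0.001]
force: [-0.2, -0.6, 0.5]
gripper_width: 1.005
```

Emit:
send_rows(plan=[{"dx":-2.5,"dy":-1.5,"dz":-4,"rx":0,"ry":0,"rz":0,"hand":1},{"dx":0,"dy":0,"dz":0,"rx":0,"ry":0,"rz":0,"hand":0.3},{"dx":0,"dy":0,"dz":0,"rx":0,"ry":0,"rz":0,"hand":0.3},{"dx":0,"dy":0,"dz":0,"rx":0,"ry":0,"rz":0,"hand":0.3},{"dx":0,"dy":0,"dz":0,"rx":0,"ry":0,"rz":0,"hand":0.3},{"dx":0,"dy":0,"dz":0,"rx":0,"ry":0,"rz":0,"hand":0.3},{"dx":0,"dy":0,"dz":0,"rx":0,"ry":0,"rz":0,"hand":0.3}], force=40)

```text
time: 26.52
tool_pos: [0.4642, 0.1705, 0.0029]
tool_rot: [0.986, -0.169, 0.0, -0.0]
force: [-1.7, -1.2, 6.7]
gripper_width: 0.622
```

Emit:
send_rows(plan=[{"dx":0,"dy":0,"dz":15,"rx":0,"ry":0,"rz":0,"hand":0.3},{"dx":0,"dy":0,"dz":35,"rx":0,"ry":0,"rz":0,"hand":0.3},{"dx":0,"dy":0,"dz":40,"rx":0,"ry":0,"rz":0,"hand":0.3},{"dx":0,"dy":0,"dz":40,"rx":0,"ry":0,"rz":0,"hand":0.3},{"dx":0,"dy":0,"dz":25,"rx":0,"ry":0,"rz":0,"hand":0.3},{"dx":16,"dy":-35,"dz":0,"rx":0,"ry":0,"rz":0,"hand":0.3},{"dx":16,"dy":-35,"dz":0,"rx":0,"ry":0,"rz":0,"hand":0.3},{"dx":16,"dy":-35,"dz":0,"rx":0,"ry":0,"rz":0,"hand":0.3},{"dx":16,"dy":-35,"dz":0,"rx":0,"ry":0,"rz":0,"hand":0.3},{"dx":16,"dy":-35,"dz":0,"rx":0,"ry":0,"rz":0,"hand":0.3},{"dx":16,"dy":-35,"dz":0,"rx":0,"ry":0,"rz":0,"hand":0.3},{"dx":16,"dy":-35,"dz":0,"rx":0,"ry":0,"rz":0,"hand":0.3},{"dx":16,"dy":-35,"dz":0,"rx":0,"ry":0,"rz":0,"hand":0.3},{"dx":16,"dy":-35,"dz":0,"rx":0,"ry":0,"rz":0,"hand":0.3},{"dx":17,"dy":-36,"dz":0,"rx":0,"ry":0,"rz":0,"hand":0.3},{"dx":0,"dy":0,"dz":0,"rx":0,"ry":0,"rz":0,"hand":0.3},{"dx":0,"dy":0,"dz":0,"rx":0,"ry":0,"rz":0,"hand":0.3},{"dx":0,"dy":0,"dz":0,"rx":0,"ry":0,"rz":0,"hand":0.3}], force=50)

```text
time: 28.02
tool_pos: [0.6244, -0.1803, 0.1569]
tool_rot: [0.986, -0.169, -0.001, -0.0]
force: [0.1, 1.2, 0.1]
gripper_width: 0.618
```

Emit:
send_rows(plan=[{"dx":0,"dy":0,"dz":-25,"rx":0,"ry":0,"rz":0,"hand":0.3},{"dx":0,"dy":0,"dz":-25,"rx":0,"ry":0,"rz":0,"hand":0.3},{"dx":0,"dy":0,"dz":-20,"rx":0,"ry":0,"rz":0,"hand":0.3},{"dx":0,"dy":0,"dz":-8,"rx":0,"ry":0,"rz":0,"hand":0.3},{"dx":0,"dy":0,"dz":0,"rx":0,"ry":0,"rz":0,"hand":0.3},{"dx":0,"dy":0,"dz":0,"rx":0,"ry":0,"rz":0,"hand":0.3},{"dx":0,"dy":0,"dz":0,"rx":0,"ry":0,"rz":0,"hand":0.3}], force=50)

```text
time: 28.6
tool_pos: [0.6258, -0.1804, 0.081]
tool_rot: [0.986, -0.169, 0.001, 0.0]
force: [0.2, -0.1, 0.2]
gripper_width: 0.618
```

Run:
```python
from h import *
p,d=grab("side","j");cv2.imwrite("pics/sj.png",cv2.resize(p[150:300,250:430],(720,600)))
```

```text
(no output)
```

View pics/sj.png

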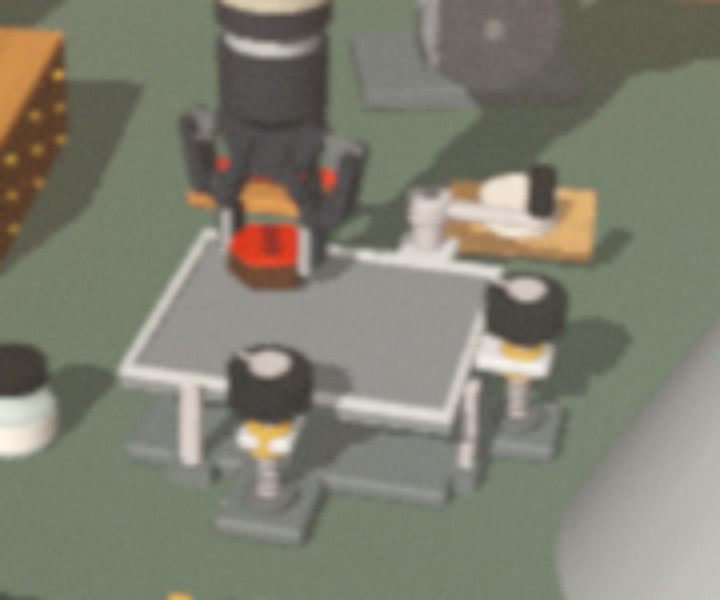

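Emit:
send_rows(plan=[{"dx":0,"dy":0,"dz":-4,"rx":0,"ry":0,"rz":0,"hand":0.3},{"dx":0,"dy":0,"dz":-2.5,"rx":0,"ry":0,"rz":0,"hand":0.3},{"dx":0,"dy":0,"dz":0,"rx":0,"ry":0,"rz":0,"hand":0.3},{"dx":0,"dy":0,"dz":0,"rx":0,"ry":0,"rz":0,"hand":0.3}], force=50)

```text
time: 28.98
tool_pos: [0.6251, -0.1806, 0.073]
tool_rot: [0.986, -0.169, 0.0, -0.0]
force: [0.8, 0.0, 0.2]
gripper_width: 0.619
```

Just at the surface; open a little and rise.

Emit:
send_rows(plan=[{"dx":0,"dy":0,"dz":0,"rx":0,"ry":0,"rz":0,"hand":0.78},{"dx":0,"dy":0,"dz":0,"rx":0,"ry":0,"rz":0,"hand":0.78},{"dx":0,"dy":0,"dz":0,"rx":0,"ry":0,"rz":0,"hand":0.78},{"dx":0,"dy":0,"dz":10,"rx":0,"ry":0,"rz":0,"hand":0.78},{"dx":0,"dy":0,"dz":25,"rx":0,"ry":0,"rz":0,"hand":0.78},{"dx":0,"dy":0,"dz":40,"rx":0,"ry":0,"rz":0,"hand":0.78},{"dx":-20,"dy":30,"dz":30,"rx":0,"ry":0,"rz":0,"hand":1},{"dx":-20,"dy":36,"dz":0,"rx":0,"ry":0,"rz":0,"hand":1},{"dx":-20,"dy":36,"dz":0,"rx":0,"ry":0,"rz":0,"hand":1},{"dx":-20,"dy":36,"dz":0,"rx":0,"ry":0,"rz":0,"hand":1},{"dx":-20,"dy":36,"dz":0,"rx":0,"ry":0,"rz":0,"hand":1},{"dx":-20,"dy":36,"dz":0,"rx":0,"ry":0,"rz":0,"hand":1},{"dx":-20,"dy":36,"dz":0,"rx":0,"ry":0,"rz":0,"hand":1},{"dx":0,"dy":0,"dz":0,"rx":0,"ry":0,"rz":0,"hand":1}])

```text
time: 30.15
tool_pos: [0.4831, 0.0671, 0.1753]
tool_rot: [0.986, -0.167, -0.001, -0.001]
force: [1.0, 0.7, -0.6]
gripper_width: 0.999
```

```bash
cat > chk.py <<'E'
import sys
from h import *
m=np.array([.581,-.1265]);tag=sys.argv[1]
ex=np.array([.99305,-.1177]);ey=np.array([.1177,.99305])
p,d=grab("top",tag)
rr=[]
for c,w,a,wd in find_rests(p):
    if abs((w-m)@ex)<.12 and abs((w-m)@ey)<.11:
        w=onz("top",[c],.094)[0,:2]; rr.append(w); print("DECK",c.round(),np.round([(w-m)@ex,(w-m)@ey],4))
    else: print("desk",c.round(),w.round(4),"flat",a,"width",wd.round(4))
for n in("top","side"):
    if n=="side": p,d=grab(n,tag)
    t=tilt(-.118,m,n,d,rr);print(n,{k:round(float(t[k]),4) for k in("pitch","roll","k")})
E
python3 chk.py k
```

```text
DECK [410. 237.] [ 0.0474 -0.0462]
desk [193. 261.] [0.5851 0.3069] flat 40.0 width 0.0541
desk [145. 266.] [0.5743 0.4172] flat 33.0 width 0.0544
top {'pitch': 0.0001, 'roll': 0.0014, 'k': 5361.0}
side {'pitch': -0.0002, 'roll': 0.0011, 'k': 1519.0}
```

View pics/topk.png

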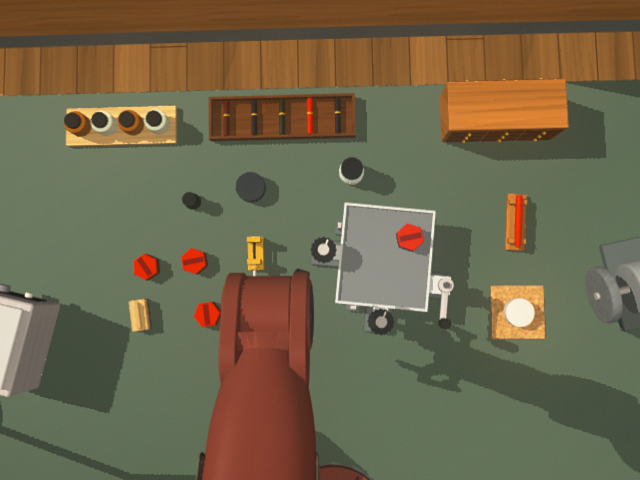

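Emit:
send_rows(plan=[{"dx":-3.2,"dy":35,"dz":0,"rx":0,"ry":0,"rz":4.4,"hand":1},{"dx":-3.2,"dy":35,"dz":0,"rx":0,"ry":0,"rz":4.4,"hand":1},{"dx":-3.2,"dy":35,"dz":0,"rx":0,"ry":0,"rz":4.4,"hand":1},{"dx":-3.2,"dy":35,"dz":0,"rx":0,"ry":0,"rz":4.4,"hand":1},{"dx":-3.2,"dy":35,"dz":0,"rx":0,"ry":0,"rz":4.4,"hand":1},{"dx":-3.2,"dy":35,"dz":0,"rx":0,"ry":0,"rz":4.3,"hand":1},{"dx":0,"dy":0,"dz":-40,"rx":0,"ry":0,"rz":0,"hand":1},{"dx":0,"dy":0,"dz":-40,"rx":0,"ry":0,"rz":0,"hand":1},{"dx":0,"dy":0,"dz":-20,"rx":0,"ry":0,"rz":0,"hand":1},{"dx":0,"dy":0,"dz":0,"rx":0,"ry":0,"rz":0,"hand":1},{"dx":0,"dy":0,"dz":0,"rx":0,"ry":0,"rz":0,"hand":1}])

```text
time: 31.17
tool_pos: [0.4684, 0.2713, 0.0743]
tool_rot: [0.998, 0.059, -0.001, 0.0]
force: [0.1, 0.0, 0.7]
gripper_width: 0.997
```

Emit:
send_rows(plan=[{"dx":-4.4,"dy":5.2,"dz":0,"rx":0,"ry":0,"rz":0,"hand":1},{"dx":0,"dy":0,"dz":-25,"rx":0,"ry":0,"rz":0,"hand":1},{"dx":0,"dy":0,"dz":-25,"rx":0,"ry":0,"rz":0,"hand":1},{"dx":0,"dy":0,"dz":-14,"rx":0,"ry":0,"rz":0,"hand":1},{"dx":0,"dy":0,"dz":0,"rx":0,"ry":0,"rz":0,"hand":1},{"dx":0,"dy":0,"dz":0,"rx":0,"ry":0,"rz":0,"hand":1},{"dx":0,"dy":0,"dz":0,"rx":0,"ry":0,"rz":0,"hand":1}])

```text
time: 31.75
tool_pos: [0.4651, 0.278, 0.0124]
tool_rot: [0.998, 0.06, 0.001, -0.001]
force: [0.6, -0.4, -0.1]
gripper_width: 1.003
```

Emit:
send_rows(plan=[{"dx":-1,"dy":-1.5,"dz":-7,"rx":0,"ry":0,"rz":0,"hand":1},{"dx":0,"dy":0,"dz":0,"rx":0,"ry":0,"rz":0,"hand":0.3},{"dx":0,"dy":0,"dz":0,"rx":0,"ry":0,"rz":0,"hand":0.3},{"dx":0,"dy":0,"dz":0,"rx":0,"ry":0,"rz":0,"hand":0.3},{"dx":0,"dy":0,"dz":0,"rx":0,"ry":0,"rz":0,"hand":0.3},{"dx":0,"dy":0,"dz":0,"rx":0,"ry":0,"rz":0,"hand":0.3},{"dx":0,"dy":0,"dz":0,"rx":0,"ry":0,"rz":0,"hand":0.3}], force=50)

```text
time: 32.33
tool_pos: [0.4629, 0.2759, 0.0041]
tool_rot: [0.998, 0.06, 0.0, -0.0]
force: [-1.4, -0.1, 5.0]
gripper_width: 0.618
```

Emit:
send_rows(plan=[{"dx":0,"dy":0,"dz":15,"rx":0,"ry":0,"rz":0,"hand":0.3},{"dx":0,"dy":0,"dz":35,"rx":0,"ry":0,"rz":0,"hand":0.3},{"dx":0,"dy":0,"dz":40,"rx":0,"ry":0,"rz":0,"hand":0.3},{"dx":0,"dy":0,"dz":40,"rx":0,"ry":0,"rz":0,"hand":0.3},{"dx":0,"dy":0,"dz":25,"rx":0,"ry":0,"rz":0,"hand":0.3},{"dx":17.3,"dy":-36,"dz":0,"rx":0,"ry":0,"rz":0,"hand":0.3},{"dx":17.3,"dy":-36,"dz":0,"rx":0,"ry":0,"rz":0,"hand":0.3},{"dx":17.3,"dy":-36,"dz":0,"rx":0,"ry":0,"rz":0,"hand":0.3},{"dx":17.3,"dy":-36,"dz":0,"rx":0,"ry":0,"rz":0,"hand":0.3},{"dx":17.3,"dy":-36,"dz":0,"rx":0,"ry":0,"rz":0,"hand":0.3},{"dx":17.3,"dy":-36,"dz":0,"rx":0,"ry":0,"rz":0,"hand":0.3},{"dx":17.3,"dy":-36,"dz":0,"rx":0,"ry":0,"rz":0,"hand":0.3},{"dx":17.3,"dy":-36,"dz":0,"rx":0,"ry":0,"rz":0,"hand":0.3},{"dx":17.3,"dy":-36,"dz":0,"rx":0,"ry":0,"rz":0,"hand":0.3},{"dx":17.3,"dy":-36.5,"dz":0,"rx":0,"ry":0,"rz":0,"hand":0.3},{"dx":0,"dy":0,"dz":0,"rx":0,"ry":0,"rz":0,"hand":0.3},{"dx":0,"dy":0,"dz":0,"rx":0,"ry":0,"rz":0,"hand":0.3},{"dx":0,"dy":0,"dz":0,"rx":0,"ry":0,"rz":0,"hand":0.3}], force=50)

```text
time: 33.83
tool_pos: [0.6351, -0.0845, 0.1582]
tool_rot: [0.998, 0.059, -0.0, -0.0]
force: [0.2, 0.1, -0.2]
gripper_width: 0.615
```

Emit:
send_rows(plan=[{"dx":1,"dy":0,"dz":-25,"rx":0,"ry":0,"rz":0,"hand":0.3},{"dx":0,"dy":0,"dz":-25,"rx":0,"ry":0,"rz":0,"hand":0.3},{"dx":0,"dy":0,"dz":-20,"rx":0,"ry":0,"rz":0,"hand":0.3},{"dx":0,"dy":0,"dz":-8,"rx":0,"ry":0,"rz":0,"hand":0.3},{"dx":0,"dy":0,"dz":0,"rx":0,"ry":0,"rz":0,"hand":0.3},{"dx":0,"dy":0,"dz":0,"rx":0,"ry":0,"rz":0,"hand":0.3},{"dx":0,"dy":0,"dz":0,"rx":0,"ry":0,"rz":0,"hand":0.3}], force=50)

```text
time: 34.42
tool_pos: [0.6374, -0.0844, 0.082]
tool_rot: [0.998, 0.06, 0.001, 0.0]
force: [0.7, 0.3, -0.8]
gripper_width: 0.618
```

Run:
```python
from h import *
p,d=grab("side","l");cv2.imwrite("pics/sl.png",cv2.resize(p[150:300,250:430],(480,400)))
```

```text
(no output)
```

View pics/sl.png

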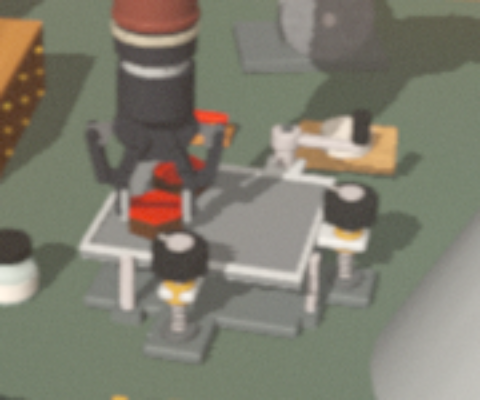

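Emit:
send_rows(plan=[{"dx":0,"dy":0,"dz":-4,"rx":0,"ry":0,"rz":0,"hand":0.3},{"dx":0,"dy":0,"dz":-2.2,"rx":0,"ry":0,"rz":0,"hand":0.3},{"dx":0,"dy":0,"dz":0,"rx":0,"ry":0,"rz":0,"hand":0.3},{"dx":0,"dy":0,"dz":0,"rx":0,"ry":0,"rz":0,"hand":0.3}], force=50)

```text
time: 34.8
tool_pos: [0.6364, -0.0847, 0.0742]
tool_rot: [0.998, 0.06, -0.0, -0.0]
force: [0.1, 0.9, -1.1]
gripper_width: 0.617
```

Emit:
send_rows(plan=[{"dx":0,"dy":0,"dz":0,"rx":0,"ry":0,"rz":0,"hand":0.78},{"dx":0,"dy":0,"dz":0,"rx":0,"ry":0,"rz":0,"hand":0.78},{"dx":0,"dy":0,"dz":0,"rx":0,"ry":0,"rz":0,"hand":0.78},{"dx":0,"dy":0,"dz":10,"rx":0,"ry":0,"rz":0,"hand":0.78},{"dx":0,"dy":0,"dz":25,"rx":0,"ry":0,"rz":0,"hand":0.78},{"dx":0,"dy":0,"dz":40,"rx":0,"ry":0,"rz":0,"hand":0.78},{"dx":-28,"dy":25,"dz":15,"rx":0,"ry":0,"rz":0,"hand":1},{"dx":-28,"dy":30,"dz":0,"rx":0,"ry":0,"rz":0,"hand":1},{"dx":-28,"dy":30,"dz":0,"rx":0,"ry":0,"rz":0,"hand":1},{"dx":-28,"dy":30,"dz":0,"rx":0,"ry":0,"rz":0,"hand":1},{"dx":-28,"dy":30,"dz":0,"rx":0,"ry":0,"rz":0,"hand":1},{"dx":-28,"dy":30,"dz":0,"rx":0,"ry":0,"rz":0,"hand":1},{"dx":0,"dy":0,"dz":0,"rx":0,"ry":0,"rz":0,"hand":1}])

```text
time: 35.88
tool_pos: [0.4632, 0.0942, 0.1649]
tool_rot: [0.998, 0.062, -0.001, -0.001]
force: [0.6, -0.4, -0.5]
gripper_width: 1.001
```

```bash
python3 chk.py m
```

```text
DECK [365. 232.] [0.0477 0.0494]
DECK [410. 237.] [ 0.0475 -0.0461]
desk [193. 261.] [0.5851 0.3069] flat 40.0 width 0.0541
desk [145. 266.] [0.5743 0.4172] flat 33.0 width 0.0544
desk [322. 475.] [0.1074 0.017 ] flat 59.00000000000001 width 0.058
top {'pitch': 0.002, 'roll': -0.0004, 'k': 4104.0}
side {'pitch': 0.0029, 'roll': 0.001, 'k': 975.0}
```

View pics/topm.png

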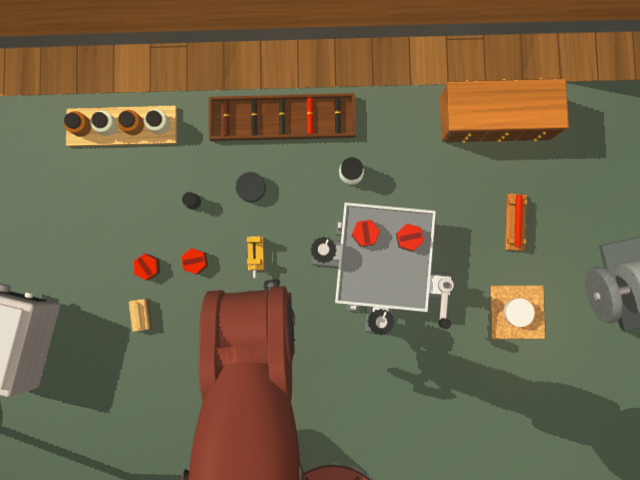

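Emit:
send_rows(plan=[{"dx":17.4,"dy":30.4,"dz":0,"rx":0,"ry":0,"rz":4.7,"hand":1},{"dx":17.4,"dy":30.4,"dz":0,"rx":0,"ry":0,"rz":4.7,"hand":1},{"dx":17.4,"dy":30.4,"dz":0,"rx":0,"ry":0,"rz":4.7,"hand":1},{"dx":17.4,"dy":30.4,"dz":0,"rx":0,"ry":0,"rz":4.7,"hand":1},{"dx":17.4,"dy":30.4,"dz":0,"rx":0,"ry":0,"rz":4.7,"hand":1},{"dx":17.4,"dy":30.4,"dz":0,"rx":0,"ry":0,"rz":4.7,"hand":1},{"dx":17.4,"dy":30.4,"dz":0,"rx":0,"ry":0,"rz":4.7,"hand":1},{"dx":0,"dy":0,"dz":-40,"rx":0,"ry":0,"rz":0,"hand":1},{"dx":0,"dy":0,"dz":-40,"rx":0,"ry":0,"rz":0,"hand":1},{"dx":0,"dy":0,"dz":-15,"rx":0,"ry":0,"rz":0,"hand":1},{"dx":0,"dy":0,"dz":0,"rx":0,"ry":0,"rz":0,"hand":1},{"dx":0,"dy":0,"dz":0,"rx":0,"ry":0,"rz":0,"hand":1}])

```text
time: 36.98
tool_pos: [0.591, 0.3023, 0.0689]
tool_rot: [0.941, 0.339, -0.001, 0.0]
force: [1.0, 0.2, 1.5]
gripper_width: 1.0
```

Emit:
send_rows(plan=[{"dx":-6,"dy":4,"dz":0,"rx":0,"ry":0,"rz":0.3,"hand":1},{"dx":0,"dy":0,"dz":-25,"rx":0,"ry":0,"rz":0,"hand":1},{"dx":0,"dy":0,"dz":-25,"rx":0,"ry":0,"rz":0,"hand":1},{"dx":0,"dy":0,"dz":-9,"rx":0,"ry":0,"rz":0,"hand":1},{"dx":0,"dy":0,"dz":0,"rx":0,"ry":0,"rz":0,"hand":1},{"dx":0,"dy":0,"dz":0,"rx":0,"ry":0,"rz":0,"hand":1},{"dx":0,"dy":0,"dz":0,"rx":0,"ry":0,"rz":0,"hand":1}])

```text
time: 37.57
tool_pos: [0.5857, 0.3076, 0.0124]
tool_rot: [0.94, 0.342, 0.001, -0.0]
force: [-0.3, 0.4, -0.7]
gripper_width: 1.0
```

Emit:
send_rows(plan=[{"dx":-0.6,"dy":-0.7,"dz":-7.5,"rx":0,"ry":0,"rz":0,"hand":1},{"dx":0,"dy":0,"dz":0,"rx":0,"ry":0,"rz":0,"hand":0.3},{"dx":0,"dy":0,"dz":0,"rx":0,"ry":0,"rz":0,"hand":0.3},{"dx":0,"dy":0,"dz":0,"rx":0,"ry":0,"rz":0,"hand":0.3},{"dx":0,"dy":0,"dz":0,"rx":0,"ry":0,"rz":0,"hand":0.3},{"dx":0,"dy":0,"dz":0,"rx":0,"ry":0,"rz":0,"hand":0.3},{"dx":0,"dy":0,"dz":0,"rx":0,"ry":0,"rz":0,"hand":0.3}], force=50)

```text
time: 38.15
tool_pos: [0.5841, 0.3065, 0.0033]
tool_rot: [0.94, 0.342, 0.0, 0.0]
force: [0.2, 0.5, 5.3]
gripper_width: 0.617
```

Emit:
send_rows(plan=[{"dx":0,"dy":0,"dz":15,"rx":0,"ry":0,"rz":0,"hand":0.3},{"dx":0,"dy":0,"dz":35,"rx":0,"ry":0,"rz":0,"hand":0.3},{"dx":0,"dy":0,"dz":40,"rx":0,"ry":0,"rz":0,"hand":0.3},{"dx":0,"dy":0,"dz":40,"rx":0,"ry":0,"rz":0,"hand":0.3},{"dx":0,"dy":0,"dz":25,"rx":0,"ry":0,"rz":0,"hand":0.3},{"dx":-4.5,"dy":-36.5,"dz":0,"rx":0,"ry":0,"rz":0,"hand":0.3},{"dx":-4.5,"dy":-36.5,"dz":0,"rx":0,"ry":0,"rz":0,"hand":0.3},{"dx":-4.5,"dy":-36.5,"dz":0,"rx":0,"ry":0,"rz":0,"hand":0.3},{"dx":-4.5,"dy":-36.5,"dz":0,"rx":0,"ry":0,"rz":0,"hand":0.3},{"dx":-4.5,"dy":-36.5,"dz":0,"rx":0,"ry":0,"rz":0,"hand":0.3},{"dx":-4.5,"dy":-36.5,"dz":0,"rx":0,"ry":0,"rz":0,"hand":0.3},{"dx":-4.5,"dy":-36.5,"dz":0,"rx":0,"ry":0,"rz":0,"hand":0.3},{"dx":-4.5,"dy":-36.5,"dz":0,"rx":0,"ry":0,"rz":0,"hand":0.3},{"dx":-4.5,"dy":-36.5,"dz":0,"rx":0,"ry":0,"rz":0,"hand":0.3},{"dx":-4.5,"dy":-36.5,"dz":0,"rx":0,"ry":0,"rz":0,"hand":0.3},{"dx":-4.5,"dy":-36.5,"dz":0,"rx":0,"ry":0,"rz":0,"hand":0.3},{"dx":-4.5,"dy":-36.5,"dz":0,"rx":0,"ry":0,"rz":0,"hand":0.3},{"dx":-4.5,"dy":-36.5,"dz":0,"rx":0,"ry":0,"rz":0,"hand":0.3},{"dx":0,"dy":0,"dz":0,"rx":0,"ry":0,"rz":0,"hand":0.3},{"dx":0,"dy":0,"dz":0,"rx":0,"ry":0,"rz":0,"hand":0.3}], force=50)

```text
time: 39.82
tool_pos: [0.5247, -0.17, 0.1574]
tool_rot: [0.94, 0.341, -0.0, -0.0]
force: [-0.5, 0.4, -0.4]
gripper_width: 0.612
```

Emit:
send_rows(plan=[{"dx":0,"dy":1,"dz":-25,"rx":0,"ry":0,"rz":0,"hand":0.3},{"dx":0,"dy":0,"dz":-25,"rx":0,"ry":0,"rz":0,"hand":0.3},{"dx":0,"dy":0,"dz":-20,"rx":0,"ry":0,"rz":0,"hand":0.3},{"dx":0,"dy":0,"dz":-8,"rx":0,"ry":0,"rz":0,"hand":0.3},{"dx":0,"dy":0,"dz":0,"rx":0,"ry":0,"rz":0,"hand":0.3},{"dx":0,"dy":0,"dz":0,"rx":0,"ry":0,"rz":0,"hand":0.3},{"dx":0,"dy":0,"dz":0,"rx":0,"ry":0,"rz":0,"hand":0.3}], force=50)

```text
time: 40.4
tool_pos: [0.5262, -0.1671, 0.081]
tool_rot: [0.939, 0.343, 0.001, 0.001]
force: [0.6, -0.7, 0.4]
gripper_width: 0.621
```

Run:
```python
from h import *
p,d=grab("side","n");cv2.imwrite("pics/sn.png",cv2.resize(p[150:300,250:430],(720,600)))
```

```text
(no output)
```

View pics/sn.png

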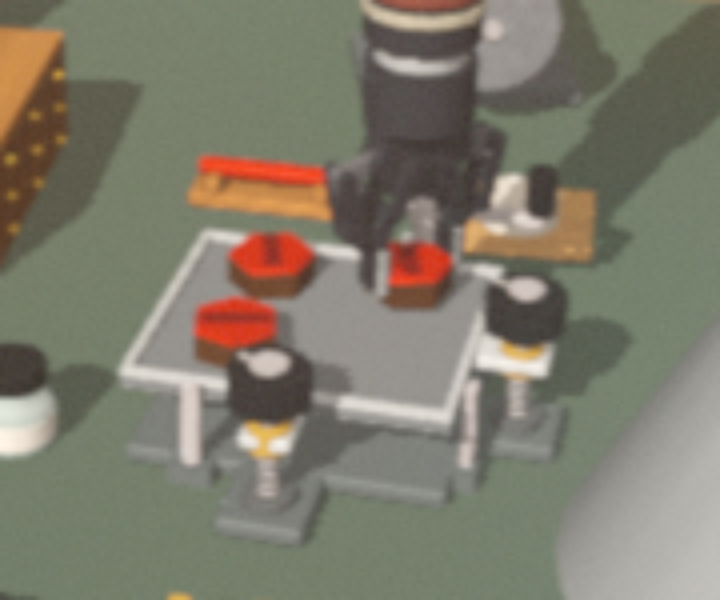

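Emit:
send_rows(plan=[{"dx":0,"dy":0,"dz":-4,"rx":0,"ry":0,"rz":0,"hand":0.3},{"dx":0,"dy":0,"dz":-2.2,"rx":0,"ry":0,"rz":0,"hand":0.3},{"dx":0,"dy":0,"dz":0,"rx":0,"ry":0,"rz":0,"hand":0.3},{"dx":0,"dy":0,"dz":0,"rx":0,"ry":0,"rz":0,"hand":0.3}], force=50)

```text
time: 40.78
tool_pos: [0.5252, -0.1671, 0.0736]
tool_rot: [0.94, 0.342, -0.0, -0.0]
force: [0.6, 0.2, -1.3]
gripper_width: 0.617
```

Emit:
send_rows(plan=[{"dx":0,"dy":0,"dz":0,"rx":0,"ry":0,"rz":0,"hand":0.78},{"dx":0,"dy":0,"dz":0,"rx":0,"ry":0,"rz":0,"hand":0.78},{"dx":0,"dy":0,"dz":0,"rx":0,"ry":0,"rz":0,"hand":0.78},{"dx":0,"dy":0,"dz":10,"rx":0,"ry":0,"rz":0,"hand":0.78},{"dx":0,"dy":0,"dz":25,"rx":0,"ry":0,"rz":0,"hand":0.78},{"dx":0,"dy":0,"dz":40,"rx":0,"ry":0,"rz":0,"hand":0.78},{"dx":-10,"dy":30,"dz":15,"rx":0,"ry":0,"rz":0,"hand":1},{"dx":-10,"dy":38,"dz":0,"rx":0,"ry":0,"rz":0,"hand":1},{"dx":-10,"dy":38,"dz":0,"rx":0,"ry":0,"rz":0,"hand":1},{"dx":-10,"dy":38,"dz":0,"rx":0,"ry":0,"rz":0,"hand":1},{"dx":-10,"dy":38,"dz":0,"rx":0,"ry":0,"rz":0,"hand":1},{"dx":-10,"dy":38,"dz":0,"rx":0,"ry":0,"rz":0,"hand":1},{"dx":0,"dy":38,"dz":0,"rx":0,"ry":0,"rz":0,"hand":1},{"dx":0,"dy":38,"dz":0,"rx":0,"ry":0,"rz":0,"hand":1},{"dx":0,"dy":0,"dz":0,"rx":0,"ry":0,"rz":0,"hand":1}])

```text
time: 42.03
tool_pos: [0.4649, 0.1344, 0.1647]
tool_rot: [0.939, 0.345, 0.001, -0.001]
force: [-1.0, -0.4, -0.8]
gripper_width: 1.0
```

```bash
python3 chk.py o
```

```text
DECK [365. 232.] [0.0478 0.0494]
DECK [410. 237.] [ 0.0472 -0.0461]
desk [145. 266.] [0.5743 0.4172] flat 33.0 width 0.0544
DECK [406. 283.] [-0.0514 -0.0464]
top {'pitch': -0.0013, 'roll': 0.0015, 'k': 2870.0}
side {'pitch': -0.003, 'roll': 0.0025, 'k': 531.0}
```

View pics/topo.png

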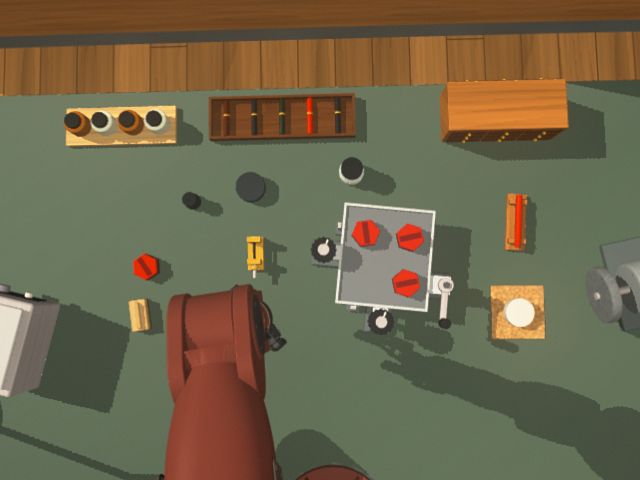

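Emit:
send_rows(plan=[{"dx":13.7,"dy":35.3,"dz":0,"rx":0,"ry":0,"rz":-1,"hand":1},{"dx":13.7,"dy":35.3,"dz":0,"rx":0,"ry":0,"rz":-1,"hand":1},{"dx":13.7,"dy":35.3,"dz":0,"rx":0,"ry":0,"rz":-1,"hand":1},{"dx":13.7,"dy":35.3,"dz":0,"rx":0,"ry":0,"rz":-1,"hand":1},{"dx":13.7,"dy":35.3,"dz":0,"rx":0,"ry":0,"rz":-1,"hand":1},{"dx":13.7,"dy":35.3,"dz":0,"rx":0,"ry":0,"rz":-1,"hand":1},{"dx":13.7,"dy":35.3,"dz":0,"rx":0,"ry":0,"rz":-1,"hand":1},{"dx":13.7,"dy":35.3,"dz":0,"rx":0,"ry":0,"rz":0,"hand":1},{"dx":0,"dy":0,"dz":-40,"rx":0,"ry":0,"rz":0,"hand":1},{"dx":0,"dy":0,"dz":-40,"rx":0,"ry":0,"rz":0,"hand":1},{"dx":0,"dy":0,"dz":-15,"rx":0,"ry":0,"rz":0,"hand":1},{"dx":0,"dy":0,"dz":0,"rx":0,"ry":0,"rz":0,"hand":1},{"dx":0,"dy":0,"dz":0,"rx":0,"ry":0,"rz":0,"hand":1}])

```text
time: 43.22
tool_pos: [0.5753, 0.4097, 0.0684]
tool_rot: [0.959, 0.284, -0.001, 0.0]
force: [0.7, -0.6, 0.8]
gripper_width: 0.996
```

Emit:
send_rows(plan=[{"dx":-1.5,"dy":7,"dz":0,"rx":0,"ry":0,"rz":0,"hand":1},{"dx":0,"dy":0,"dz":-25,"rx":0,"ry":0,"rz":0,"hand":1},{"dx":0,"dy":0,"dz":-25,"rx":0,"ry":0,"rz":0,"hand":1},{"dx":0,"dy":0,"dz":-9,"rx":0,"ry":0,"rz":0,"hand":1},{"dx":0,"dy":0,"dz":0,"rx":0,"ry":0,"rz":0,"hand":1},{"dx":0,"dy":0,"dz":0,"rx":0,"ry":0,"rz":0,"hand":1},{"dx":0,"dy":0,"dz":0,"rx":0,"ry":0,"rz":0,"hand":1}])

```text
time: 43.8
tool_pos: [0.5747, 0.419, 0.0118]
tool_rot: [0.959, 0.284, 0.002, -0.0]
force: [0.3, -0.6, -0.4]
gripper_width: 1.001
```

Emit:
send_rows(plan=[{"dx":-0.5,"dy":-1.5,"dz":-7,"rx":0,"ry":0,"rz":0,"hand":1},{"dx":0,"dy":0,"dz":0,"rx":0,"ry":0,"rz":0,"hand":0.3},{"dx":0,"dy":0,"dz":0,"rx":0,"ry":0,"rz":0,"hand":0.3},{"dx":0,"dy":0,"dz":0,"rx":0,"ry":0,"rz":0,"hand":0.3},{"dx":0,"dy":0,"dz":0,"rx":0,"ry":0,"rz":0,"hand":0.3},{"dx":0,"dy":0,"dz":0,"rx":0,"ry":0,"rz":0,"hand":0.3},{"dx":0,"dy":0,"dz":0,"rx":0,"ry":0,"rz":0,"hand":0.3}], force=50)

```text
time: 44.38
tool_pos: [0.5732, 0.417, 0.0031]
tool_rot: [0.959, 0.284, 0.0, -0.0]
force: [-0.5, -0.8, 5.2]
gripper_width: 0.618
```

Emit:
send_rows(plan=[{"dx":0,"dy":0,"dz":15,"rx":0,"ry":0,"rz":0,"hand":0.3},{"dx":0,"dy":0,"dz":35,"rx":0,"ry":0,"rz":0,"hand":0.3},{"dx":0,"dy":0,"dz":40,"rx":0,"ry":0,"rz":0,"hand":0.3},{"dx":0,"dy":0,"dz":40,"rx":0,"ry":0,"rz":0,"hand":0.3},{"dx":0,"dy":0,"dz":25,"rx":0,"ry":0,"rz":0,"hand":0.3},{"dx":-2.8,"dy":-37.7,"dz":0,"rx":0,"ry":0,"rz":0,"hand":0.3},{"dx":-2.8,"dy":-37.7,"dz":0,"rx":0,"ry":0,"rz":0,"hand":0.3},{"dx":-2.8,"dy":-37.7,"dz":0,"rx":0,"ry":0,"rz":0,"hand":0.3},{"dx":-2.8,"dy":-37.7,"dz":0,"rx":0,"ry":0,"rz":0,"hand":0.3},{"dx":-2.8,"dy":-37.7,"dz":0,"rx":0,"ry":0,"rz":0,"hand":0.3},{"dx":-2.8,"dy":-37.7,"dz":0,"rx":0,"ry":0,"rz":0,"hand":0.3},{"dx":-2.8,"dy":-37.7,"dz":0,"rx":0,"ry":0,"rz":0,"hand":0.3},{"dx":-2.8,"dy":-37.7,"dz":0,"rx":0,"ry":0,"rz":0,"hand":0.3},{"dx":-2.8,"dy":-37.7,"dz":0,"rx":0,"ry":0,"rz":0,"hand":0.3},{"dx":-2.8,"dy":-37.7,"dz":0,"rx":0,"ry":0,"rz":0,"hand":0.3},{"dx":-2.8,"dy":-37.7,"dz":0,"rx":0,"ry":0,"rz":0,"hand":0.3},{"dx":-2.8,"dy":-37.7,"dz":0,"rx":0,"ry":0,"rz":0,"hand":0.3},{"dx":-2.8,"dy":-37.7,"dz":0,"rx":0,"ry":0,"rz":0,"hand":0.3},{"dx":0,"dy":0,"dz":0,"rx":0,"ry":0,"rz":0,"hand":0.3},{"dx":0,"dy":0,"dz":0,"rx":0,"ry":0,"rz":0,"hand":0.3}], force=50)

```text
time: 46.05
tool_pos: [0.5361, -0.0752, 0.1574]
tool_rot: [0.959, 0.283, -0.0, -0.0]
force: [-0.0, 0.3, -0.4]
gripper_width: 0.619
```

Emit:
send_rows(plan=[{"dx":0,"dy":0,"dz":-25,"rx":0,"ry":0,"rz":0,"hand":0.3},{"dx":0,"dy":0,"dz":-25,"rx":0,"ry":0,"rz":0,"hand":0.3},{"dx":0,"dy":0,"dz":0,"rx":0,"ry":0,"rz":0,"hand":0.3},{"dx":0,"dy":0,"dz":0,"rx":0,"ry":0,"rz":0,"hand":0.3}])

```text
time: 46.38
tool_pos: [0.5354, -0.072, 0.1069]
tool_rot: [0.959, 0.285, -0.001, -0.001]
force: [-0.2, 0.4, -0.3]
gripper_width: 0.618
```

Run:
```python
from h import *
p,d=grab("side","q");cv2.imwrite("pics/sq.png",cv2.resize(p[150:300,250:430],(720,600)))
```

```text
(no output)
```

View pics/sq.png

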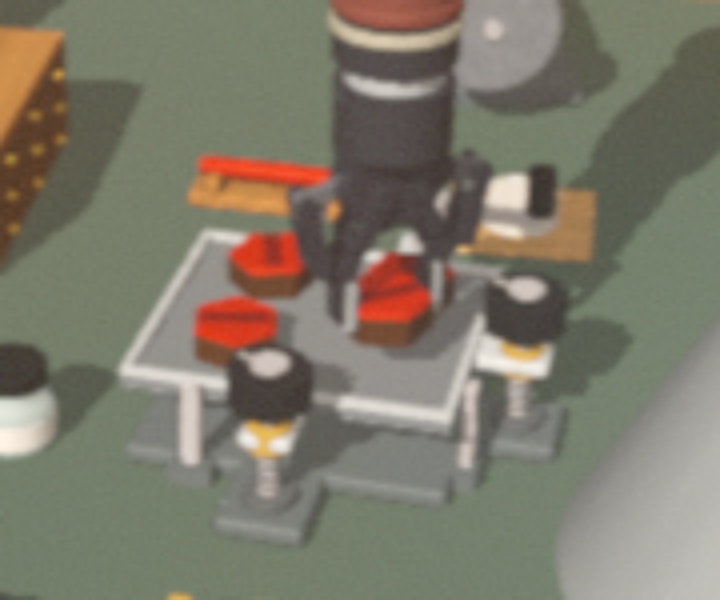

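The held rest looks tilted; I'll measure its top plane.

Run:
```python
from h import *
p,d=grab("side","r")
cv2.imwrite("pics/sr.png",cv2.resize(p[190:260,300:384],(720,600),interpolation=cv2.INTER_CUBIC))
H,S,V=cv2.split(cv2.cvtColor(p,cv2.COLOR_BGR2HSV))
P=cloud("side",d)
red=((H<8)|(H>172))&(S>150)&(V>90)
for c,s,m in blobs(red,60):
    X=P[m]; 
    print(c.round(),s,X.mean(0).round(3), X.min(0).round(3),X.max(0).round(3), np.round(fitpl(X)[0][:2],3) )
X=P[red];q=X[(X[:,2]>.104)&(X[:,0]<.59)&(X[:,0]>.48)&(abs(X[:,1]+.072)<.04)]
c,s,k=fitpl(q);print(len(q),q.mean(0),c,s,k,q.min(0),q.max(0))
```

```text
[315. 192.] [300 189  32   7 140] [ 0.667 -0.414  0.037] [ 0.45  -0.501  0.003] [0.72  1.112 0.806] [0.043 0.509]
[317. 214.] [308 208  18  12 157] [ 0.626 -0.164  0.096] [ 0.588 -0.209  0.085] [ 0.651 -0.041  0.18 ] [-0.013 -0.035]
[347. 223.] [339 214  18  16 215] [ 0.533 -0.076  0.127] [ 0.45  -0.185  0.09 ] [0.553 1.112 0.806] [-0.015  0.282]
[309. 230.] [299 224  20  13 201] [ 0.634 -0.072  0.096] [ 0.45  -0.145  0.074] [0.66  1.112 0.806] [-0.099  0.564]
[183. 269.] [177 266  13   7  67] [0.95  0.037 0.014] [0.932 0.011 0.003] [0.967 0.047 0.022] [0.036 0.308]
[201. 271.] [193 268  17   7  80] [0.9   0.039 0.015] [0.875 0.011 0.003] [0.922 0.057 0.023] [-0.092  0.228]
186 [ 0.53265787 -0.06606812  0.1310812 ] [ 0.00726213 -0.0236297   0.12317232] 0.001897495568145468 175 [ 0.49476613 -0.09834814  0.12214923] [ 0.58778163 -0.04095138  0.49434525]
```

View pics/sr.png

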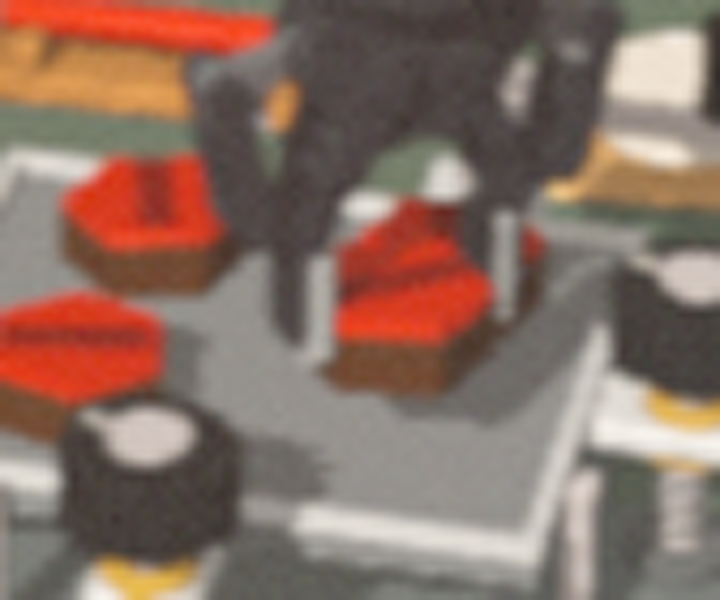

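Top plane is level (slope about 0.02) and at the right height; the apparent tilt is just overlap with the rest behind. Lowering.

Emit:
send_rows(plan=[{"dx":1,"dy":0,"dz":-15,"rx":0,"ry":0,"rz":0,"hand":0.3},{"dx":0,"dy":0,"dz":-9,"rx":0,"ry":0,"rz":0,"hand":0.3},{"dx":0,"dy":0,"dz":-4,"rx":0,"ry":0,"rz":0,"hand":0.3},{"dx":0,"dy":0,"dz":0,"rx":0,"ry":0,"rz":0,"hand":0.3},{"dx":0,"dy":0,"dz":0,"rx":0,"ry":0,"rz":0,"hand":0.3},{"dx":0,"dy":0,"dz":0,"rx":0,"ry":0,"rz":0,"hand":0.3}], force=50)

```text
time: 46.98
tool_pos: [0.5378, -0.0734, 0.0802]
tool_rot: [0.959, 0.284, 0.0, 0.0]
force: [-0.1, -0.4, -1.2]
gripper_width: 0.619
```

Emit:
send_rows(plan=[{"dx":0,"dy":0,"dz":-4,"rx":0,"ry":0,"rz":0,"hand":0.3},{"dx":0,"dy":0,"dz":-2,"rx":0,"ry":0,"rz":0,"hand":0.3},{"dx":0,"dy":0,"dz":0,"rx":0,"ry":0,"rz":0,"hand":0.3},{"dx":0,"dy":0,"dz":0,"rx":0,"ry":0,"rz":0,"hand":0.3}], force=50)

```text
time: 47.32
tool_pos: [0.5373, -0.0733, 0.0734]
tool_rot: [0.959, 0.284, -0.0, -0.0]
force: [-0.5, -0.1, -0.3]
gripper_width: 0.62
```

Emit:
send_rows(plan=[{"dx":0,"dy":0,"dz":0,"rx":0,"ry":0,"rz":0,"hand":0.78},{"dx":0,"dy":0,"dz":0,"rx":0,"ry":0,"rz":0,"hand":0.78},{"dx":0,"dy":0,"dz":0,"rx":0,"ry":0,"rz":0,"hand":0.78},{"dx":0,"dy":0,"dz":10,"rx":0,"ry":0,"rz":0,"hand":0.78},{"dx":0,"dy":0,"dz":25,"rx":0,"ry":0,"rz":0,"hand":0.78},{"dx":0,"dy":0,"dz":40,"rx":0,"ry":0,"rz":0,"hand":0.78},{"dx":-15,"dy":30,"dz":15,"rx":0,"ry":0,"rz":0,"hand":0.8},{"dx":-15,"dy":36,"dz":0,"rx":0,"ry":0,"rz":0,"hand":0.8},{"dx":-15,"dy":36,"dz":0,"rx":0,"ry":0,"rz":0,"hand":0.8},{"dx":-15,"dy":36,"dz":0,"rx":0,"ry":0,"rz":0,"hand":0.8},{"dx":-15,"dy":36,"dz":0,"rx":0,"ry":0,"rz":0,"hand":0.8},{"dx":-15,"dy":36,"dz":0,"rx":0,"ry":0,"rz":0,"hand":0.8},{"dx":0,"dy":0,"dz":0,"rx":0,"ry":0,"rz":0,"hand":0.8},{"dx":0,"dy":0,"dz":0,"rx":0,"ry":0,"rz":0,"hand":0.8}])

```text
time: 48.48
tool_pos: [0.4468, 0.1384, 0.1645]
tool_rot: [0.958, 0.286, 0.0, 0.0]
force: [0.1, -0.6, 0.3]
gripper_width: 0.799
```

```bash
python3 chk.py t
python3 - <<'E'
from h import *
p=cv2.imread("pics/topt.png");H,S,V=cv2.split(cv2.cvtColor(p,cv2.COLOR_BGR2HSV))
st=(S<90)&(V>190);
for c,s,m in blobs(st,300):
    if 490<c[0]<560: print("stone",c,onz("top",[c],.027),s)
q=cv2.imread("pics/sidet.png");cv2.imwrite("pics/fin.png",np.hstack([cv2.resize(p[190:350,300:492],(400,333)),cv2.resize(q[150:300,250:430],(400,333))]))
E
```

```text
DECK [365. 233.] [0.0475 0.0494]
DECK [410. 237.] [ 0.0471 -0.0461]
DECK [362. 278.] [-0.0509  0.0484]
DECK [406. 283.] [-0.0515 -0.0464]
top {'pitch': -0.004, 'roll': -0.0006, 'k': 1629.0}
side {'pitch': -0.0033, 'roll': -0.0017, 'k': 291.0}
stone [518.90647482 311.87769784] [[ 0.45497224 -0.42472428  0.027     ]] [504 298  31  29 695]
```

View pics/fin.png

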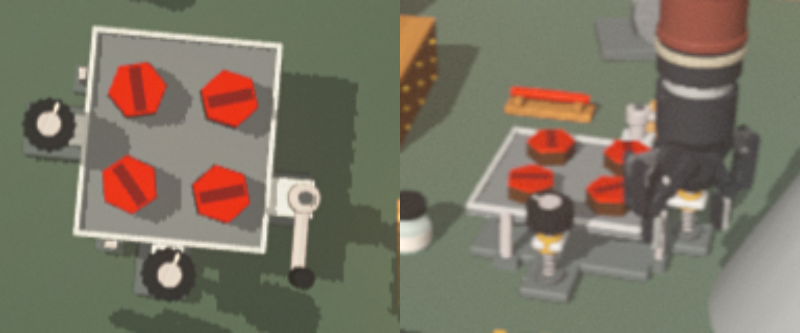

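View pics/topt.png

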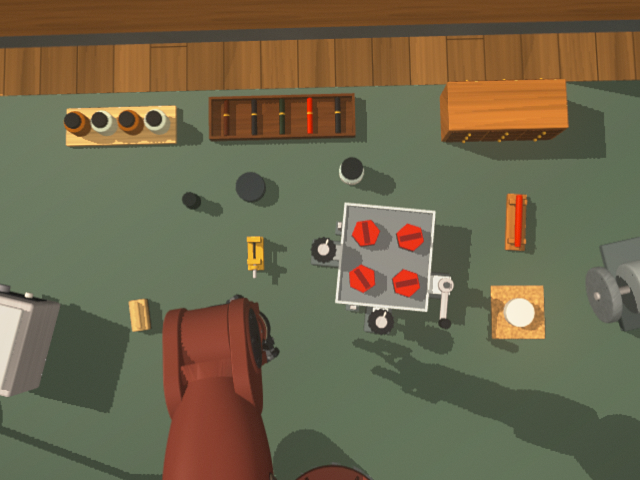

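The final top picture shows all four rests on the deck at px (365,233), (410,237), (362,278) and (406,283). The lever is locked, the stone is on its mat at (519,312), the bystanders look unmoved and the arm is clear.

```bash
python3 -c "
from cell import r
print(r.hand_in())"
```

```text
the job is handed in; nothing more can be done
None
```

I finished the whole job in order and handed it in at about 48.5 s on the robot's clock. The stone went onto its cork mat and the lever was opened. I turned the near knob about 175° clockwise and the left knob about 19° clockwise, then locked the lever. All four pen rests then went onto the deck.

My last checks, from both cameras:
- **Deck:** pitch is about -0.004 rad and roll about -0.001 rad (limit 0.014). Only a small patch of deck shows between the rests, so these last readings are rougher than the ones taken right after locking, which were within 0.002.
- **Lever:** it lies in its original locked position in the top view; I checked this by eye and from the gripper position (about 0 rad), with no direct reading of the joint.
- **Rests:** they sit lacquered side up at deck coordinates (+48, +49), (+47, -46), (-51, +48) and (-52, -46) mm. Their centres are at least 95 mm apart, and they look flat in the pictures.
- **Stone:** it is within about 5 mm of the mat's centre.
- **Bystanders:** all of them look unmoved in the top picture; I did not measure their positions.

No check failed. One rest looked tilted in the gripper before placing, but its measured top plane was level. The starting pitch read -0.054 to -0.058 rad, slightly beyond the stated -0.05.

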